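# Grade a tray of mixed glass marbles through the sorting runway

## Robot

A 6-joint arm with a two-finger parallel gripper is mounted at the origin on the work surface. World frame = base frame: x ahead of the robot, y to its left, z up, the work surface at z = 0. Lengths are in m, angles in rad, forces in N, time in s.
With the tool pointing down it reaches from about 0.375 to 0.825 m from the base axis. Payload 5.5 kg.
Tool frame: the origin (TCP) lies midway between the tips of the shut fingers; the grasp point (between the pads) lies 19 mm behind it (r.tcp_to_grasp is the distance from the TCP to the grasp point, in m); x points along the fingers, y is the direction in which the jaws open and shut, and the axes are right-handed (so a half turn about x gives the same grasp; the last joint's range is limited). The gripper opens to 85 mm and grips with 20 to 120 N. Pads are 22 mm wide; open, the fingers measure 114 mm over their backs; the gripper's body (76 mm by 85 mm) begins 54 mm behind the grasp point. The pads swing forward as they close: fully open they stand 13 mm farther back than shut.
Start: joints at [0, 0.314, -0.047, 1.21, 0, 1.571], TCP at [0.6, -0, 0.231] pointing down, gripper open.
Joint ranges: [-2.67, 2.67], [-0.69, 1.73], [-1.03, 1.25], [-2.08, 2.16], [-1.42, 1.45], [-3.14, 3.14]. Speed limits (rad/s): [2.39, 2.39, 3.01, 3.14, 3.14, 3.14].

## Interface

Orientations are given as a unit quaternion [x, y, z, w].
In Python, from plant import readout, capture, r gives the robot as it stands. The module is installed in compiled form; this text tells all that it offers.
- The arm moves only by the tool apply_moves, never from a script. Its argument "rows" is text: rows parted by semicolons, each of 7 numbers parted by spaces: the shift along the tool's x, y, z in cm, then the turn, a rotation vector about the tool's x, y, z in rad, then the closure, from -1 (fully open) to 1 (shut). A call has 1 to 20 rows; each row shifts and turns the pose as measured when the row begins, along the tool's axes as they then stand; what a row does not reach is not made up. A row lasts 1/12 s, in which the tool goes at most 41.7 mm and 7.16 degrees, less where a joint would pass 70% of its speed; a pose out of reach is approached as far as the arm can. A call with a gripper value outside its range is refused whole. The fingers move at their own pace and stop on an object; "newtons" is the grip in N (left out, the last holds). Time passes only in rows, so rows that do not move let the fingers close. It gives the time, the measured TCP pose, the force and the opening at its end, in the units of the state.
- readout.read_state(): the state, without advancing time (a new reading comes with each control period).
- capture(name): name is "scene" or "side" or "wrist"; returns a dict with "color" (400x640x3 uint8, red, green, blue), "fx", "fy", "cx", "cy" (pixels), "view" (4x4, takes a point from world to camera coordinates); the wrist camera has in their place "T_tool_cam" (4x4, takes a point from camera to tool coordinates, whose origin is the TCP and whose axes are the tool frame's). Camera axes: x right, y down, z forward; pixel columns grow to the right and rows downward; lengths in m; the calibration is good to about 2 mm. A picture is of the moment at which its call begins: read the wrist's pose just before it. There is no depth.
- r.sign_off(): hands the job in, once; it reports no verdict.
The state is a dict: "time": time; "joint_positions": joint angles; "dq": joint speeds; "effort": joint torques, N m; "tool_pos": TCP position; "tool_rot": TCP orientation; "wrist_force": force on the tool from outside, world axes, zero at the start; "moment": the same for the moment, N m; "gripper_width": finger opening in m.
Only numpy, scipy, OpenCV 4.12 (cv2) and the standard library are available. Lean on these libraries where they do the work, as an engineer would, in place of code of your own. Each camera call takes 0.05 s, during which the arm holds its last target.

## Task

These glass marbles need grading by size for packing. First set the white catch bin in its dock under the low end of the wooden runway; then pick up the grey tray by its top handle and tip the marbles, all of them, into the high end so that they sort themselves: small and medium ones into their own lanes, large ones into the bin. Do not touch the marbles with the gripper, finish with the empty tray standing level on the desk, let go of it, and leave the mug, the mouse, the card holder and the full jar where they are.

Things in the scene. Friction and masses are not known exactly. Their poses are not given: they have to be found in the camera images.
- grader: Marble grader, plain plywood, fixed. Origin on the desk under the runway's centre line, where its narrow slot meets its wide slot. +y points up the runway to its high end, +x to the side where the lanes come out, z up. The runway is a V trough, 44.6 mm wide between fences, falling 14 degrees from y = 200 mm (V bottom 137 mm over the desk) to y = -112 mm (59 mm).
- feed (a point): V bottom near the runway's high end, y = 180 mm of the grader, 134 mm over the desk; grader's axes. V closed from y = 200 to 130 mm, then the slots. Back open; fences flared there: about 92 mm apart at y = 200 mm, 46 mm at y = 140 mm, tops at most 190 mm over the desk, about 45 mm above the V bottom. Marbles tipped between them run down by themselves.
- lane_small (a point): Middle of the lane for small marbles, under the 24.5 mm slot (grader y = 130 to 0 mm) through which they drop; 20 mm over the desk; grader's axes. A board sloping down to +x, between upright panels at grader y = 136 and 0 mm; ends at a stop at grader x = 150 mm, 62 mm high.
- lane_medium (a point): Middle of the lane for medium marbles, under the 34.5 mm slot (grader y = 0 to -112 mm) through which they drop; 20 mm over the desk; grader's axes. Same board and stop, between upright panels at grader y = 0 and -88 mm.
- low_end (a point): Open low end of the runway (V bottom, grader x = 0, y = -112 mm, 59 mm over the desk; grader's axes), where large marbles run off into the bin. It overhangs the docked bin by some 10 mm: underside 60 mm over the desk or more, fence tops 106 mm, 55 mm wide. The upright end-stop board that catches them is 115 mm high, inner face at grader y = -206 mm, x = -35 to 57 mm.
- dock (a point): Point on the desk where the middle of the bin's underside belongs; grader's axes (grader x = -20, y = -149 mm). The dock is 116 mm wide along y, between the grader's tail panel (59 mm to +y) and the end-stop board (57 mm to -y), open to -x (robot side); a 30 mm high stop stands 71 mm to +x. The bin is well in when within about 15 mm each way.
- bin_in (a point): Middle of the inner floor of the white catch bin, loose, about 0.25 kg: outside 130 mm (its x) by 98 mm (its y), 46 mm high, walls and floor 4 mm. This point is 4 mm over the desk; z up. In the dock its axes line up with the grader's.
- bin_grip (a point): Middle of the upright pull tab on the outside of the bin's -x end: a plate 10 mm thick (along x), 50 mm wide (y), from the desk to 82 mm, so 36 mm above the rim. This point is 66 mm over the desk, 69 mm to -x of the bin's middle. Bin's axes.
- tray_grip (a point): Grip point on the bare aluminium top handle of the loose grey scoop tray (0.2 kg, with marbles 0.5 kg), above its centre of mass. +x to the spout, z up. Handle: a bar along x, 14 mm wide (y), 22 mm deep (z), from 100 mm behind this point to 20 mm in front; this point is 97 mm above the tray's underside. Tipped nose down by 35 to 45 degrees, all marbles roll out.
- tray_lip (a point): Middle of the tray's open spout lip, 140 mm in front of and 79 mm below the grip point, 18 mm above the underside; tray's axes. The tray is an open trough, 53 mm wide outside, 45 inside, side walls 42 mm high and ending at the lip, floor 4 mm thick, rising 20 degrees over the last 40 mm to the lip; closed at the back, 114 mm behind the grip point.
- small1: Small glass marble, 20 mm across; origin at its centre. Starts in the tray.
- small2: Small glass marble, 20 mm across; origin at its centre. Starts in the tray.
- medium1: Medium glass marble, 30 mm across; origin at its centre. Starts in the tray.
- medium2: Medium glass marble, 30 mm across; origin at its centre. Starts in the tray.
- large1: Large glass marble, 42 mm across; origin at its centre. Starts in the tray.
- large2: Large glass marble, 42 mm across; origin at its centre. Starts in the tray.
- warmer: Black mug warmer plate, fixed: 120 by 110 mm, 24 mm high; origin at the centre of its underside.
- mug: White mug, 76 mm across and 90 mm high, handle at its +y, standing on the warmer; origin at the centre of its underside. Bystander.
- mouse: White computer mouse, about 105 by 60 mm, 35 mm high; origin on its underside. Bystander.
- cards: White card holder with cards, 75 by 100 mm, 62 mm high; origin at the centre of its underside. Bystander.
- jar: Closed jar of already graded marbles, 70 mm across and 108 mm high; origin at the centre of its underside. Bystander.

How it is judged:
By the outcome, as a careful person would: the job done as asked, in the order asked, and still so for the second after the job is handed in, with the robot touching nothing.
It also fails if it takes over 64 s, if anything falls off the work surface, if the arm or the gripper's body presses on something with over 40 N, if the wrist force passes 120 N, or if a joint passes its speed limit or range.

## Working session

There is one attempt and no reset: what is moved stays moved. The work goes in short steps, Python scripts to look and compute and a tool call to move; the robot and the scene stay as the last step left them, time stands still between calls to the robot, and variables do not carry over. Pictures are saved under pics/ and viewed, and the job is handed in when it is done.

Besides the shell and the picture viewer there is one more tool, called after ">>>" as a command line: name --argument value ..., lists and objects as JSON in quotes. apply_moves: Moves the arm, as the interface text tells. Its arguments: {"type":"object","properties":{"rows":{"type":"string"},"newtons":{"type":"number"}},"required":["rows"]}

```bash
mkdir -p pics
python3 - <<'E'
from plant import readout, capture, r
import cv2,numpy as np
s=readout.read_state();print(s)
for n in ["scene","side","wrist"]:
    c=capture(n);cv2.imwrite(f"pics/{n}0.png",c["color"][:,:,::-1])
    print(n,{k:(np.round(v,4).tolist() if k!="color" else 0) for k,v in c.items()})
E
```

```text
{'time': 0.0, 'joint_positions': array([-1.15001795e-05,  3.14228977e-01, -4.80873293e-02,  1.21015113e+00,
        1.25210270e-05,  1.57077772e+00]), 'dq': array([-1.57963124e-04,  2.42136262e-03,  1.23528302e-05, -9.42152888e-04,
       -1.40155845e-04, -7.91627175e-04]), 'effort': array([ 1.69644722e-03, -5.39594257e+01,  3.39749372e+01,  1.94567809e-02,
        9.49871333e-05,  6.01428906e-05]), 'tool_pos': array([ 5.99438427e-01, -2.75044164e-06,  2.30429142e-01]), 'tool_rot': array([ 0.49958341,  0.50042251, -0.50041269,  0.49958069]), 'wrist_force': array([ 0.02644464,  0.12283668, -0.18225556]), 'moment': array([-0.02739066, -0.00432416, -0.00984497]), 'gripper_width': 0.08527788952249055}
scene {'color': 0, 'fx': 449.1892, 'fy': 449.1892, 'cx': 328.4175, 'cy': 191.4155, 'view': [[-0.6373, 0.7706, 0.0083, 0.3084], [0.6516, 0.5445, -0.5281, -0.3273], [-0.4114, -0.3311, -0.8491, 1.4792], [0.0, 0.0, 0.0, 1.0]]}
side {'color': 0, 'fx': 379.335, 'fy': 379.335, 'cx': 316.5692, 'cy': 198.0582, 'view': [[-0.948, -0.3175, -0.0207, 0.5445], [-0.1725, 0.5675, -0.8051, 0.1467], [0.2673, -0.7597, -0.5928, 0.9182], [0.0, 0.0, 0.0, 1.0]]}
wrist {'color': 0, 'fx': 315.3077, 'fy': 315.3077, 'cx': 317.9035, 'cy': 200.0515, 'T_tool_cam': [[-0.0005, -0.3029, 0.953, -0.1416], [1.0, -0.0003, 0.0004, -0.0001], [0.0002, 0.953, 0.3029, -0.0775], [0.0, 0.0, 0.0, 1.0]]}
```

View pics/scene0.png

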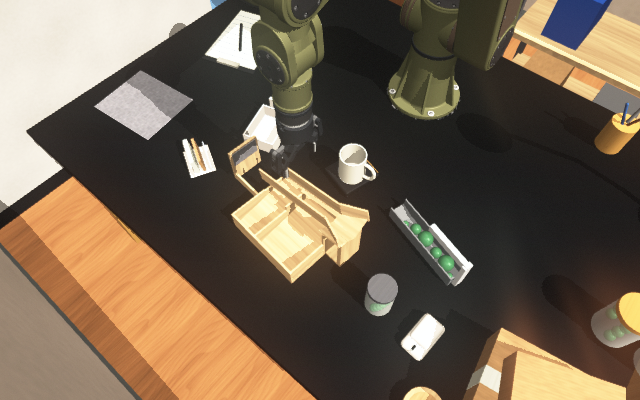

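View pics/side0.png

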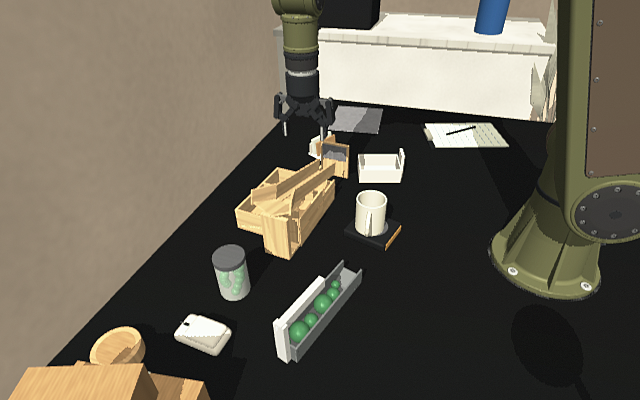

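View pics/wrist0.png

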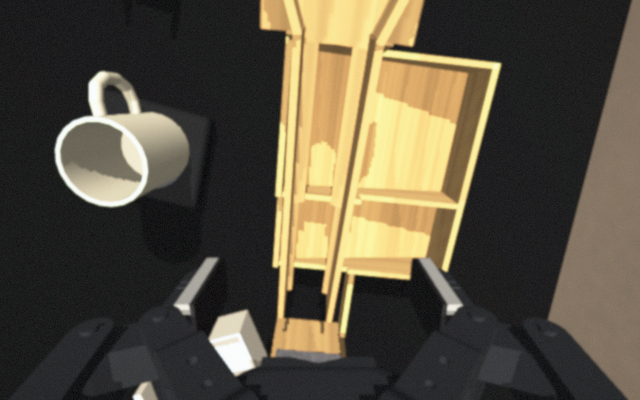

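```bash
cat > h.py <<'E'
import cv2,numpy as np
from plant import readout,capture,r
from scipy.spatial.transform import Rotation as R
def crop(src,out,x0,y0,x1,y1,f):
    im=cv2.imread(src)[y0:y1,x0:x1]; im=cv2.resize(im,None,fx=f,fy=f,interpolation=cv2.INTER_CUBIC)
    for x in range((x0+19)//20*20,x1,20):
        cv2.putText(im,str(x),(int((x-x0)*f),10),0,.35,(0,255,255)); cv2.line(im,(int((x-x0+.5)*f),12),(int((x-x0+.5)*f),im.shape[0]),(90,90,0),1)
    for y in range((y0+19)//20*20,y1,20):
        cv2.putText(im,str(y),(0,int((y-y0)*f)+4),0,.35,(0,255,255)); cv2.line(im,(22,int((y-y0+.5)*f)),(im.shape[1],int((y-y0+.5)*f)),(90,90,0),1)
    cv2.imwrite(out,im)
CAM={"scene":(449.1892,328.4175,191.4155),"side":(379.335,316.5692,198.0582)}
E
python3 - <<'E'
from h import *
np.save("Vs.npy",{n:(lambda c:(c["fx"],c["cx"],c["cy"],c["view"]))(capture(n)) for n in ["scene","side"]},allow_pickle=True)
crop("pics/scene0.png","pics/sc_a.png",220,90,380,290,3.0*1)
crop("pics/scene0.png","pics/sc_b.png",340,140,480,300,3.7)
crop("pics/side0.png","pics/si_a.png",220,120,420,270,4)
crop("pics/side0.png","pics/si_b.png",260,250,380,370,4.9)
E
```

```text
(no output)
```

View pics/sc_a.png

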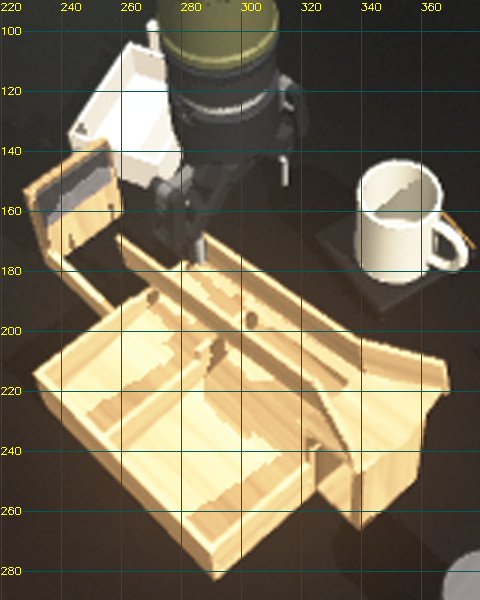

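View pics/sc_b.png

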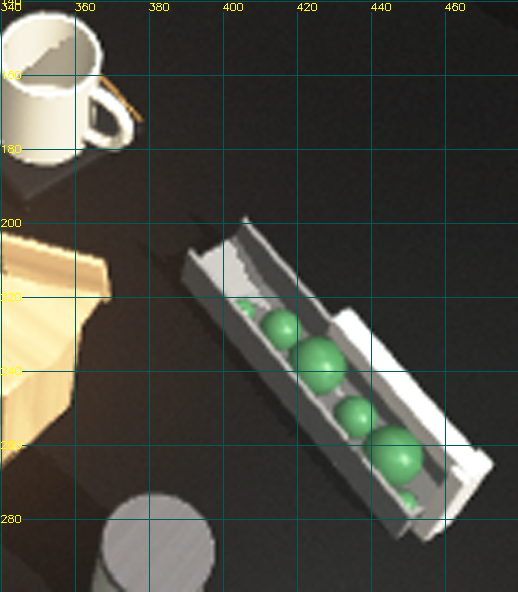

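View pics/si_a.png

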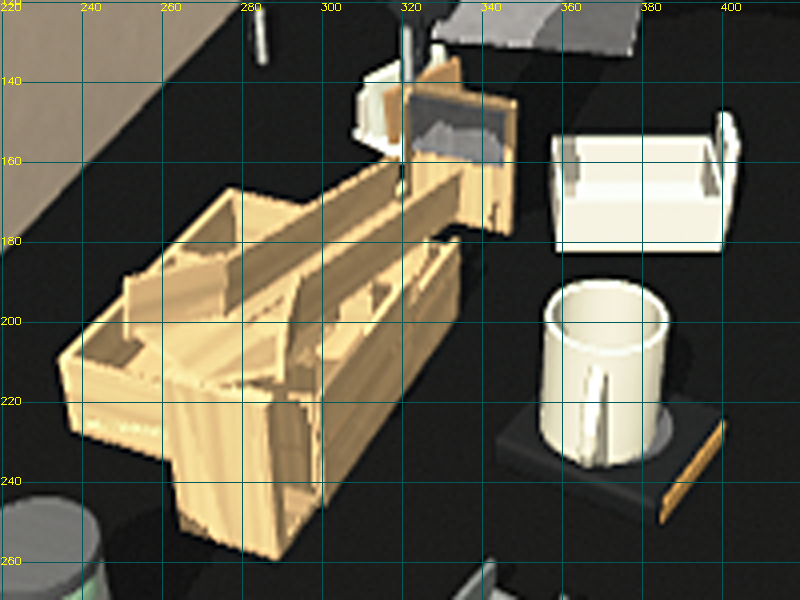

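View pics/si_b.png

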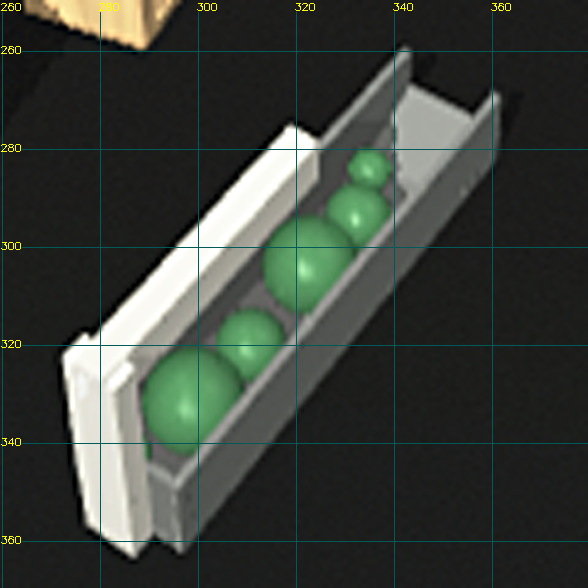

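```bash
cat >> h.py <<'E'
from scipy.optimize import least_squares
VS=np.load("Vs.npy",allow_pickle=True).item()
def proj(n,P):
    fx,cx,cy,V=VS[n]; P=np.atleast_2d(P); q=P@V[:3,:3].T+V[:3,3]; return q[:,:2]/q[:,2:]*fx+[cx,cy]
def tri(a,b):
    f=lambda p:np.r_[proj("scene",p)[0]-a,proj("side",p)[0]-b]
    s=least_squares(f,[.6,.1,.05]); return s.x,s.fun
E
python3 - <<'E'
from h import *
np.set_printoptions(precision=4,suppress=True)
for k,a,b in [("lip robot",(406,199),(360.5,268.5)),("lip far",(391,208),(342,259)),("hfront rob",(433.5,223.5),(325,279)),("hfront far",(428.5,227),(319.5,275)),
 ("fence robot hi",(366.5,210.5),(292,212)),("fence far hi",(338,247),(250,190)),
 ("feed back panel bottom corner",(339.5,266),(288,260)),
 ("fence rob low",(288,168),(333,163)),("fence far low",(259,168),(318,159)),
 ("bin tab top",(270,97),(401,148)),("stopboard topfar",(228,153),(332,135)),("stopboard toprob",(255,136.5),(347,146)),
 ("bin far corner",(242,135),(358,154)),
 ("lane corner",(291,276),(235,209)),("lane corner2",(232,214),(276,167))]:
    p,e=tri(a,b);print(k,p,e)
E
```

```text
lip robot [0.4018 0.2026 0.0445] [ 0.0364  0.33    0.2073 -0.1805]
lip far [0.4493 0.1869 0.044 ] [-0.0055 -0.0447 -0.0294  0.0254]
hfront rob [0.4518 0.307  0.1048] [ 0.007   0.0428  0.0266 -0.0222]
hfront far [0.466  0.3014 0.1045] [-0.1222 -0.7351 -0.4638  0.3852]
fence robot hi [0.5615 0.18   0.157 ] [ 0.4864  3.786   2.7262 -2.3375]
fence far hi [0.6742 0.181  0.1816] [-0.5826 -3.4322 -2.7386  2.2677]
feed back panel bottom corner [ 0.6185  0.1473 -0.0624] [-1.0978 -5.5618 -4.269   3.4537]
fence rob low [ 0.5575 -0.078   0.1204] [-0.1327 -3.4264 -2.6754  2.4757]
fence far low [ 0.6094 -0.1348  0.1037] [ 0.0564  1.2839  1.0583 -0.975 ]
bin tab top [ 0.3907 -0.306   0.0818] [-0.0251  0.4156  0.307  -0.3093]
stopboard topfar [ 0.6161 -0.2438  0.1109] [-0.0636 -4.9869 -4.2411  4.0127]
stopboard toprob [ 0.5439 -0.2122  0.1146] [-0.0011  0.4335  0.3474 -0.3331]
bin far corner [ 0.5275 -0.2949  0.0425] [ 0.0006 -0.1129 -0.0912  0.0876]
lane corner [0.7638 0.1139 0.061 ] [-0.1916 -0.9334 -0.8143  0.6545]
lane corner2 [ 0.7396 -0.1112  0.0652] [ 0.0589  0.5615  0.5056 -0.4423]
```

```bash
cat > fit.py <<'E'
from h import *
np.set_printoptions(precision=4,suppress=True)
def pose(p,P): 
    c,s=np.cos(p[2]),np.sin(p[2]); P=np.asarray(P,float)
    return np.c_[p[0]+c*P[:,0]-s*P[:,1],p[1]+s*P[:,0]+c*P[:,1],P[:,2]]
def wproj(name,P):
    d=np.load(name,allow_pickle=True).item()
    q=(P-d["pos"])@R.from_quat(d["rot"]).as_matrix()
    q=(q-d["T"][:3,3])@d["T"][:3,:3]
    return q[:,:2]/q[:,2:]*315.3077+[317.9035,200.0515]
G={"scene":[((-35,-206,115),(255,136.5)),((57,-206,115),(228,153)),((27.5,-112,106),(259,168)),((-46,200,190),(367.5,210.5)),((150,136,62),(291,276)),((150,-88,62),(232,214))],
"side":[((-35,-206,115),(347,146)),((57,-206,115),(321,142)),((27.5,-112,106),(318,159)),((150,136,62),(235,209)),((150,-88,62),(276,167)),((46,200,190),(250,189))]}
T={"scene":[((140,26.5,42),(391,208)),((140,-26.5,42),(406,199)),((20,7,108),(428.5,227)),((20,-7,108),(433.5,223.5))],
"side":[((140,26.5,42),(342,259)),((140,-26.5,42),(360.5,268.5)),((20,7,108),(319.5,275)),((20,-7,108),(325,279))]}
B={"scene":[((65,49,46),(242,135)),],"side":[((65,49,46),(358,154)),((-65,49,0),(399,182)),((-64,49,46),(399.5,156)),((65,49,0),(359,182.5))]}
def fit(M,p0,flip=1):
    def f(p):
        o=[]
        for n in M:
            P=pose(p,np.array([m[0] for m in M[n]])/1000*[1,flip,1]); o.append((proj(n,P)-[m[1] for m in M[n]]).ravel())
        return np.concatenate(o)
    s=least_squares(f,p0,loss="soft_l1");return s.x,f(s.x).reshape(-1,2)
E
python3 - <<'E'
from fit import *
V=VS
for n in V: print(n,-V[n][3][:3,:3].T@V[n][3][:3,3])
for M,p0 in [(G,[.62,0,-.1]),(B,[.46,-.33,.1])]:
    p,e=fit(M,p0);print(p);print(e)
for fl in (1,-1):
    p,e=fit(T,[.48,.33,-1.8],fl);print(p);print(e)
E
```

```text
scene [1.0184 0.4304 1.0807]
side [0.296  0.7871 0.6737]
[ 0.5984 -0.0123 -0.1014]
[[-0.0884 -0.1809]
 [ 0.1496  2.2458]
 [ 0.9145  3.6685]
 [ 1.656   2.8947]
 [-1.4124 -3.3786]
 [-0.497   0.125 ]
 [ 0.8422 -0.6163]
 [-0.7287 -1.9413]
 [-1.4454 -0.5031]
 [ 1.0686 -0.8422]
 [ 1.3377 -0.1192]
 [ 0.5163  1.1961]]
[ 0.4625 -0.3446  0.0983]
[[  2.3991  -0.9925]
 [  1.1022   0.1748]
 [ -1.327  -11.9644]
 [ -0.6316   1.9195]
 [ -0.5229 -16.3937]]
[ 0.4651  0.326  -1.8653]
[[-1.0032 -0.0636]
 [-0.4476 -0.4136]
 [ 1.3609 -0.5724]
 [ 0.7457  0.131 ]
 [ 0.018  -0.1684]
 [ 1.5943 -0.0443]
 [-1.0741  0.4332]
 [-0.7116 -0.5051]]
[ 0.4478  0.3272 -1.4186]
[[  0.6655  -1.7252]
 [-23.4196  22.2916]
 [  6.7896  -6.3746]
 [ -0.5285   1.4612]
 [  2.9251   0.6275]
 [-38.3593 -11.3565]
 [  9.4449   3.5733]
 [ -3.1397  -1.2572]]
```

Run:
```python
from fit import *
crop("pics/scene0.png","pics/sc_c.png",230,90,300,160,8)
crop("pics/side0.png","pics/si_c.png",345,135,415,195,8)
B={"scene":[((65,-49,46),(242,135)),((-74,-25,82),(270,97))],"side":[((65,-49,46),(358,154)),((-65,49,0),(399,182)),((65,49,0),(359,182.5)),((-74,-25,82),(400,148))]}
p,e=fit(B,[.46,-.26,.2]);print(p);print(e)
```

```text
[ 0.4531 -0.2619  0.29  ]
[[ 0.4729  0.3023]
 [ 0.03   -0.0392]
 [-0.929  -0.2526]
 [ 0.4495 -0.0536]
 [-0.9145 -0.608 ]
 [ 1.787  -0.4487]]
```

View pics/sc_c.png

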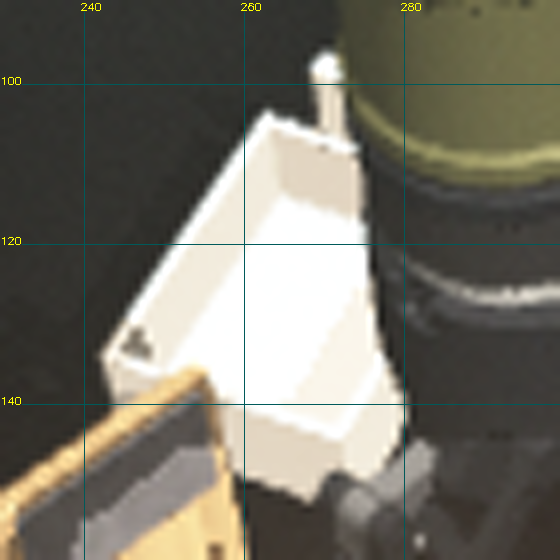

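View pics/si_c.png

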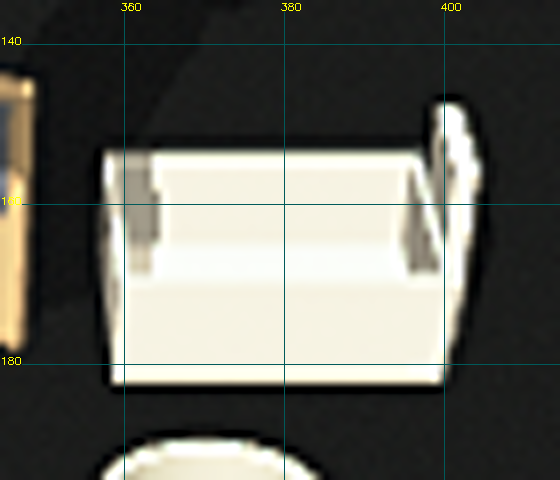

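>>> apply_moves --rows "0 -1.5 2 0 0 0 -1;0 -2.6 3.4 0 0 0 -1;0 -2.6 3.4 0 0 0 -1;0 -2.6 3.4 0 0 0 -1;0 -2.6 3.4 0 0 0 -1;0 -2.6 3.4 0 0 0 -1;0 -2.6 3.4 0 0 0 -1;0 -2.6 3.4 0 0 0 -1;0 -1.5 2 0 0 0 -1;0 0 0 -0.1 0 0 -1;0 0 0 -0.1 0 0 -1;0 0 0 -0.09 0 0 -1;0 0 0 0 0 0 -1" --newtons 60

```text
time: 1.33
tool_pos: [0.3859, -0.2795, 0.2287]
tool_rot: [0.418, 0.57, -0.419, 0.57]
wrist_force: [0.6, 0.0, -0.3]
gripper_width: 0.0853
```

```bash
cat >> h.py <<'E'
def snap(tag,names=("scene","side","wrist")):
    for n in names:
        s=readout.read_state();c=capture(n);cv2.imwrite(f"pics/{n}_{tag}.png",c["color"][:,:,::-1])
        if n=="wrist": np.save(f"w_{tag}.npy",dict(pos=s["tool_pos"],rot=s["tool_rot"],T=c["T_tool_cam"]),allow_pickle=True)
    s=readout.read_state(); print(s["time"],s["tool_pos"].round(4),"\n",R.from_quat(s["tool_rot"]).as_matrix().round(3),s["wrist_force"].round(1),s["gripper_width"],s["joint_positions"].round(3))
E
python3 -c "
from h import *
snap('1')
crop('pics/scene_1.png','pics/sc1.png',220,90,380,290,3.0)
"
```

```text
1.4833 [ 0.3863 -0.2791  0.2287] 
 [[-0.     0.955  0.296]
 [-0.001  0.296 -0.955]
 [-1.    -0.001  0.001]] [-0.4 -0.5 -0.7] 0.08501033366479722 [-6.25e-01  8.30e-02 -3.38e-01  1.15e+00 -1.00e-03  6.46e-01]
```

View pics/wrist_1.png

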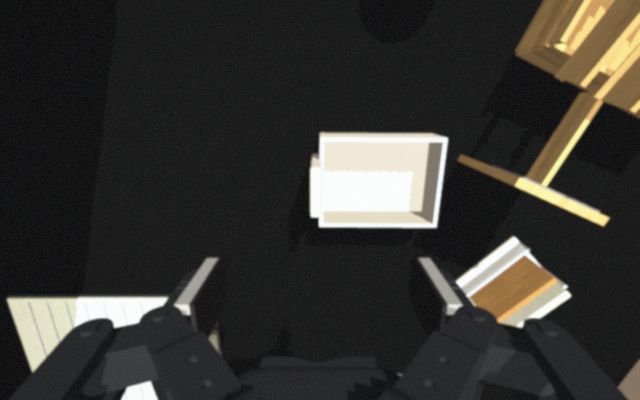

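View pics/sc1.png

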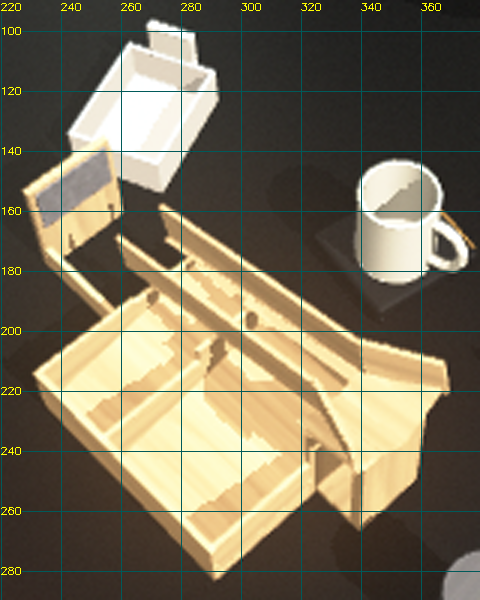

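```bash
cat >> fit.py <<'E'
def fit2(M,p0):
    def f(p):
        o=[]
        for n in M:
            P=pose(p,np.array([m[0] for m in M[n]])/1000)
            q=proj(n,P) if n in("scene","side") else wproj(n,P)
            o.append((q-[m[1] for m in M[n]]).ravel())
        return np.concatenate(o)
    s=least_squares(f,p0,loss="soft_l1");return s.x,f(s.x).reshape(-1,2)
E
python3 - <<'E'
from fit import *
B={"scene":[((65,-49,46),(242,135)),((-65,-49,46),(263,104)),((-65,49,46),(291.5,112.5)),((65,49,0),(274,153.5)),((-74,-25,82),(270,97)),((-74,25,82),(285.5,101.5))],
"side":[((65,-49,46),(358,154)),((-65,49,0),(399,182)),((65,49,0),(359,182.5)),((-74,-25,82),(400,148))],
"w_1.npy":[((-65,49,46),(320,132)),((65,49,46),(448,138)),((65,-49,46),(440,227)),((-65,-49,46),(320,228)),((-74,-25,82),(310.5,217)),((-74,25,82),(310.5,167))]}
p,e=fit2(B,[.46,-.26,.2]);print(p);print(e)
print("tab",pose(p,np.array([[-69,0,66]])/1000))
G["scene"]+=[((-27.5,-112,106),(272.5,158))]
G["w_1.npy"]=[((-35,-206,115),(459,157)),((57,-206,115),(608,220))]
p,e=fit2(G,[.6,-.012,-.1]);print(p);print(e)
for k in ((-20,-149,0),(-89,-149,66),(0,180,134)): print(k,pose(p,np.array([k])/1000))
print("mug",tri((349,157.5),(373,200)))
E
```

```text
[ 0.4523 -0.2661  0.2952]
[[-0.2765 -0.4855]
 [-1.016   0.1383]
 [-0.6872  1.0953]
 [-0.8097  0.8873]
 [-0.9291 -0.8627]
 [-1.4339 -0.5194]
 [-0.459  -0.7729]
 [ 0.9775 -0.7816]
 [-0.2652 -1.2138]
 [ 2.1801 -1.0852]
 [ 0.2218  4.0665]
 [ 0.3906 -1.3405]
 [-3.1331 -0.7366]
 [-0.3784 -2.2357]
 [ 0.2439 -0.0079]
 [ 0.1172 -0.4519]]
tab [[ 0.3863 -0.2862  0.066 ]]
[ 0.5975 -0.0137 -0.1089]
[[ 0.2588 -0.8802]
 [ 0.3768  1.3561]
 [ 0.9505  2.9482]
 [ 1.0462  2.7894]
 [-2.237  -4.0294]
 [-0.705  -0.8302]
 [ 3.3873  1.1806]
 [ 1.674  -0.6617]
 [ 0.1729 -2.0803]
 [-0.7306 -0.6728]
 [ 1.531  -1.4288]
 [ 2.1396 -0.4429]
 [ 0.6604  0.6792]
 [59.349  20.185 ]
 [-0.2792 -1.6504]]
(-20, -149, 0) [[ 0.5615 -0.1596  0.    ]]
(-89, -149, 66) [[ 0.4929 -0.1521  0.066 ]]
(0, 180, 134) [[0.6171 0.1653 0.134 ]]
mug (array([0.4184, 0.0171, 0.0958]), array([-0.0403, -1.4063, -0.9564,  0.8927]))
```

>>> apply_moves --rows "1.5 -0.1 0.3 0 0 0 -1;3 -0.1 0.4 0 0 0 -1;3 0 0 0 0 0 -1;3 0 0 0 0 0 -1;3 0 0 0 0 0 -1;2.5 0 0 0 0 0 -1;1.5 0 0 0 0 0 -1;0.3 0 0 0 0 0 -1;0 0 0 0 0 0 -1" --newtons 50

```text
time: 2.23
tool_pos: [0.3916, -0.2862, 0.046]
tool_rot: [0.423, 0.564, -0.423, 0.57]
wrist_force: [0.3, 0.5, 0.3]
gripper_width: 0.0857
```

```bash
python3 -c "
from h import *
snap('2')
crop('pics/scene_2.png','pics/sc2.png',220,60,340,190,4.5)
"
```

```text
2.3833 [ 0.393  -0.2873  0.048 ] 
 [[ 0.009  0.958  0.286]
 [-0.007  0.286 -0.958]
 [-1.     0.007  0.01 ]] [0.5 0.1 0.4] 0.0855894807799856 [-0.631  0.252 -0.586  0.721 -0.001  0.65 ]
```

View pics/wrist_2.png

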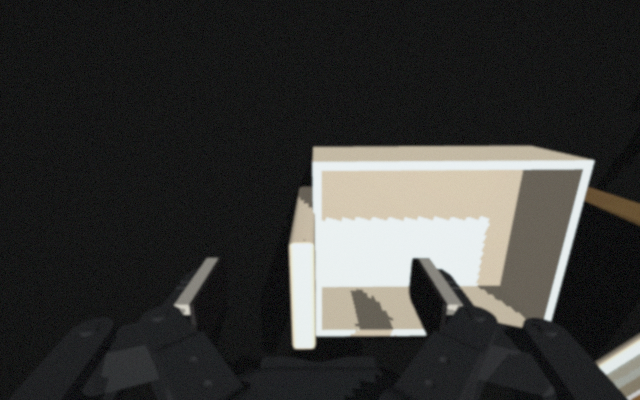

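View pics/side_2.png

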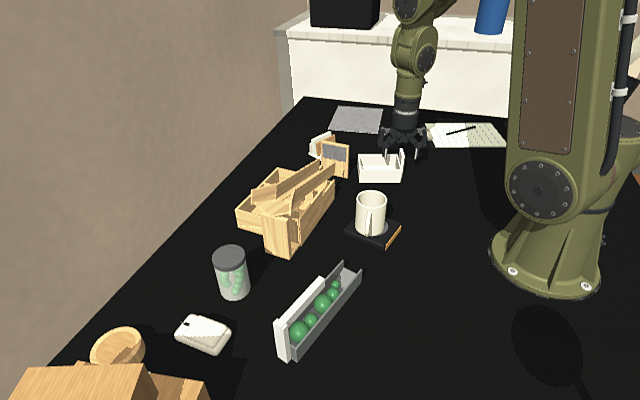

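>>> apply_moves --rows "-0.4 -0.6 -0.3 0 0 0 -1;0 0 0 0 0 0 -1;0 0 0 0 0 0 0.2;0 0 0 0 0 0 1;0 0 0 0 0 0 1;0 0 0 0 0 0 1;0 0 0 0 0 0 1;0 0 0 0 0 0 1;0 0 0 0 0 0 1;0 0 0 0 0 0 1"

```text
time: 3.22
tool_pos: [0.3891, -0.2892, 0.0582]
tool_rot: [0.422, 0.559, -0.423, 0.574]
wrist_force: [-0.0, 0.5, 1.5]
gripper_width: 0.0089
```

```bash
python3 -c "
from h import *
snap('3',['wrist'])
"
```

```text
3.2667 [ 0.3891 -0.2892  0.0582] 
 [[ 0.017  0.959  0.284]
 [-0.014  0.284 -0.959]
 [-1.     0.012  0.018]] [-0.3  0.7  2.3] 0.008851490379103415 [-0.638  0.228 -0.59   0.731 -0.001  0.644]
```

View pics/wrist_3.png

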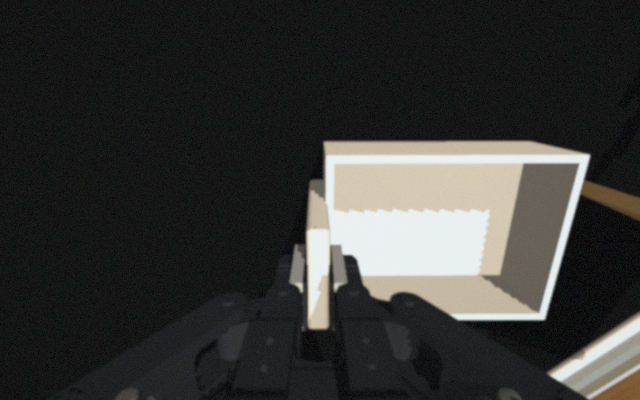

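>>> apply_moves --rows "0 0 0 0 0 0 0.5;0 0 0 0 0 0 0.5;0.6 0 -0.3 0 -0.01 0.01 0.5;0.3 0 0 0 0 0 0.5;0 0 0 0 0 0 0.5" --newtons 80

```text
time: 3.68
tool_pos: [0.3889, -0.2863, 0.0484]
tool_rot: [0.423, 0.554, -0.422, 0.579]
wrist_force: [0.1, 0.2, -0.1]
gripper_width: 0.021
```

>>> apply_moves --rows "0 0 0 0 0.02 -0.02 0.5;0 0 0 0 0.01 0 0.5;0 0 0 0 0 0 1;0 0 0 0 0 0 1;0 0 0 0 0 0 1;0 0 0 0 0 0 1;0 0 0 0 0 0 1"

```text
time: 4.27
tool_pos: [0.3886, -0.2862, 0.0484]
tool_rot: [0.424, 0.567, -0.421, 0.566]
wrist_force: [0.8, 0.3, -0.1]
gripper_width: 0.009
```

```bash
python3 -c "
from h import *
snap('4',['wrist'])
"
```

```text
4.3167 [ 0.3886 -0.2862  0.0484] 
 [[ 0.001  0.959  0.285]
 [ 0.005  0.285 -0.959]
 [-1.     0.002 -0.004]] [ 0.7 -0.9 -0.5] 0.008979306306580805 [-0.638  0.255 -0.58   0.737  0.004  0.644]
```

>>> apply_moves --rows "-0.8 0 0 0 0 0 1;0 0.2 -1.2 0 0 0 1;0 0.2 -1.8 0 0 0 1;0 0.2 -1.8 0 0 0 1;0 0.2 -1.8 0 0 0 1;0 0 -0.8 0 0 0 1;0 0 0 0.1 0 0 1;0 0 0 0.1 0 0 1;0 0 0 0.1 0 0 1;0 0 0 0.1 0 0 1;0 0 0 0 0 0 1"

```text
time: 5.23
tool_pos: [0.3699, -0.2036, 0.0568]
tool_rot: [0.532, 0.469, -0.53, 0.464]
wrist_force: [1.1, -0.1, -2.0]
gripper_width: 0.009
```

```bash
python3 -c "
from h import *
snap('5')
crop('pics/scene_5.png','pics/sc5.png',220,60,380,260,3)
"
```

```text
5.3833 [ 0.37   -0.2039  0.0567] 
 [[-0.003  0.992 -0.123]
 [ 0.007 -0.123 -0.992]
 [-1.    -0.004 -0.007]] [ 0.6 -0.2 -2.6] 0.008749044535809405 [-0.507  0.145 -0.699  0.732  0.005  1.187]
```

View pics/wrist_5.png

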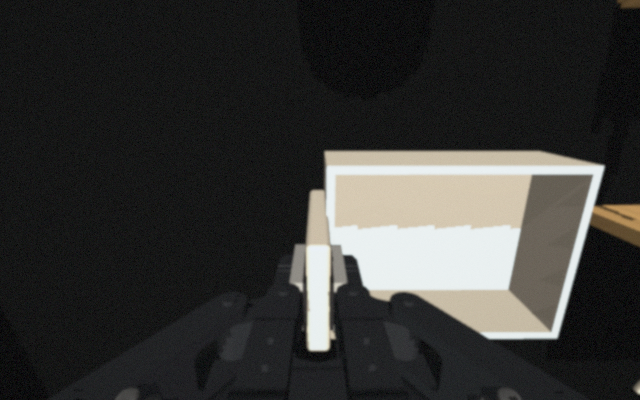

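View pics/sc5.png

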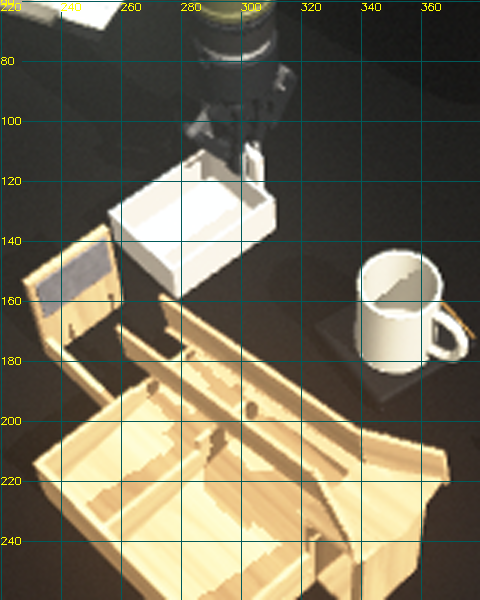

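>>> apply_moves --rows "0 -0.1 -1.2 -0.01 0 0 1;0 -0.1 -1.8 0 0 0 1;0 -0.1 -1.8 0 0 0 1;0 0 -1.2 0 0 0 1;0 0 -0.2 0 0 0 1;0 0 0 0 0 0 1"

```text
time: 5.88
tool_pos: [0.3744, -0.1406, 0.0573]
tool_rot: [0.526, 0.476, -0.524, 0.472]
wrist_force: [1.0, -0.2, -2.2]
gripper_width: 0.0091
```

```bash
python3 -c "
from h import *
snap('6')
crop('pics/scene_6.png','pics/sc6.png',220,80,380,260,3)
crop('pics/side_6.png','pics/si6.png',300,100,420,200,6)
"
```

```text
6.0333 [ 0.3746 -0.1416  0.0573] 
 [[-0.001  0.994 -0.105]
 [ 0.006 -0.105 -0.994]
 [-1.    -0.002 -0.005]] [ 0.3  0.6 -2.2] 0.008882195015633053 [-0.365  0.104 -0.746  0.724  0.005  1.311]
```

View pics/wrist_6.png

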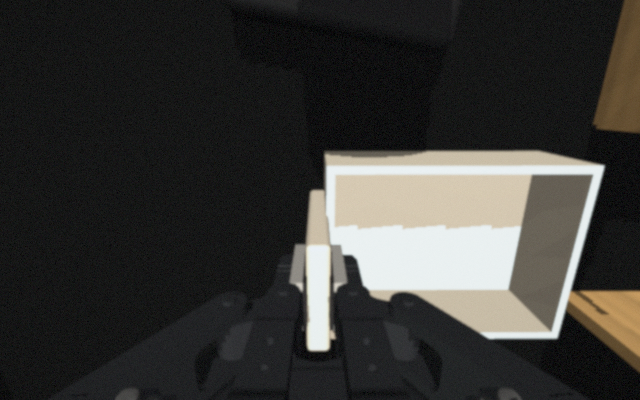

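View pics/sc6.png

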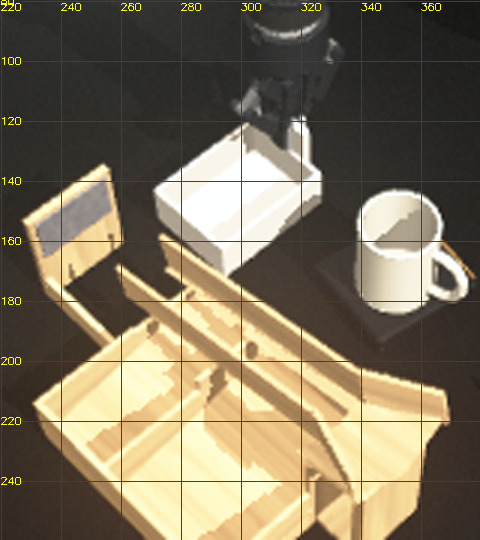

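View pics/si6.png

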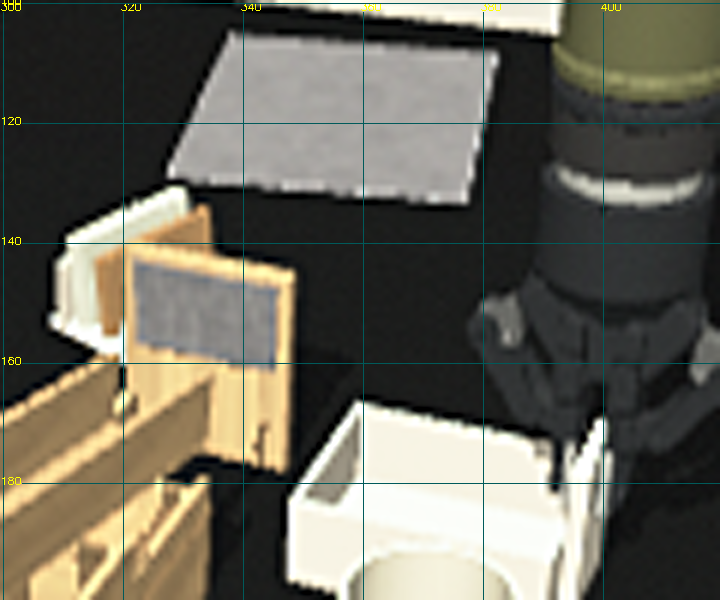

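```bash
cat >> fit.py <<'E'
def back(name,uv,z):
    d=np.load(name,allow_pickle=True).item()
    v=np.array([(uv[0]-317.9035)/315.3077,(uv[1]-200.0515)/315.3077,1])
    Rm=R.from_quat(d["rot"]).as_matrix(); o=d["pos"]+Rm@d["T"][:3,3]; v=Rm@d["T"][:3,:3]@v
    return o+v*(z-o[2])/v[2]
def ing(p,P):
    c,s=np.cos(p[2]),np.sin(p[2]); d=P[:2]-np.array(p[:2]); return np.array([c*d[0]+s*d[1],-s*d[0]+c*d[1],P[2]])*1000
E
python3 - <<'E'
from fit import *
g=[.5975,-.0137,-.109]
for uv in [(595,128),(572,292),(640,318)]:
    for z in (0,.03): P=back("w_6.npy",uv,z);print(uv,P,ing(g,P))
# overlay
im=cv2.imread("pics/scene_6.png");im2=cv2.imread("pics/side_6.png");im3=cv2.imread("pics/wrist_6.png")
L=[[(-35,-206,0),(-35,-206,115),(57,-206,115),(57,-206,0),(-35,-206,0)],[(-27.5,-112,106),(-22,140,165),(-46,200,190)],[(27.5,-112,106),(22,140,165),(46,200,190)],[(150,136,62),(150,-88,62),(0,-88,62)],[(-69,-200,0),(-69,-90,0),(51,-90,0),(51,-206,0)],[(-22,136,0),(-22,-88,0)]]
for l in L:
    P=pose(g,np.array(l)/1000)
    for n,i in(("scene",im),("side",im2),("w_6.npy",im3)):
        q=proj(n,P) if n[0]=="s" else wproj(n,P)
        cv2.polylines(i,[np.round(q*16).astype(int)],False,(0,0,255),1,cv2.LINE_AA,4)
cv2.imwrite("pics/o3.png",im3); 
cv2.imwrite("pics/o1.png",cv2.resize(im[90:290,220:400],None,fx=3,fy=3)); cv2.imwrite("pics/o2.png",cv2.resize(im2[120:280,220:400],None,fx=3.5,fy=3.5))
E
```

```text
(595, 128) [ 0.5509 -0.0983  0.    ] [-37.0955 -89.1429   0.    ]
(595, 128) [ 0.5256 -0.0933  0.03  ] [-62.7916 -86.9312  30.    ]
(572, 292) [ 0.5524 -0.2157  0.    ] [ -22.8155 -205.7259    0.    ]
(572, 292) [ 0.5269 -0.1931  0.03  ] [ -50.6601 -185.9734   30.    ]
(640, 318) [ 0.606  -0.2438  0.    ] [  33.4438 -227.8207    0.    ]
(640, 318) [ 0.5724 -0.2169  0.03  ] [  -2.8655 -204.7439   30.    ]
```

View pics/o1.png

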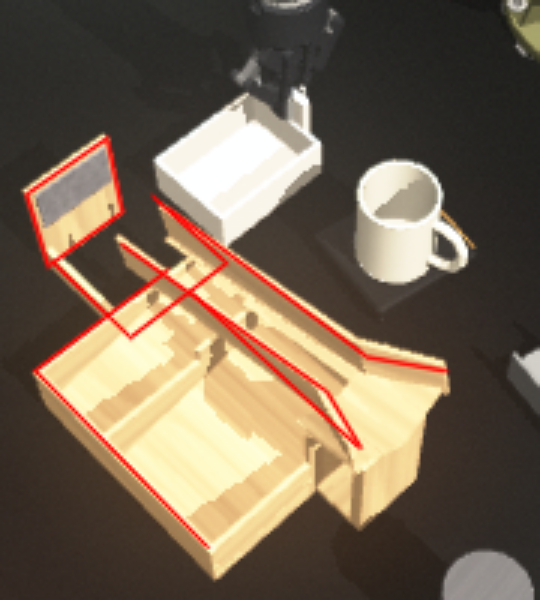

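View pics/o2.png

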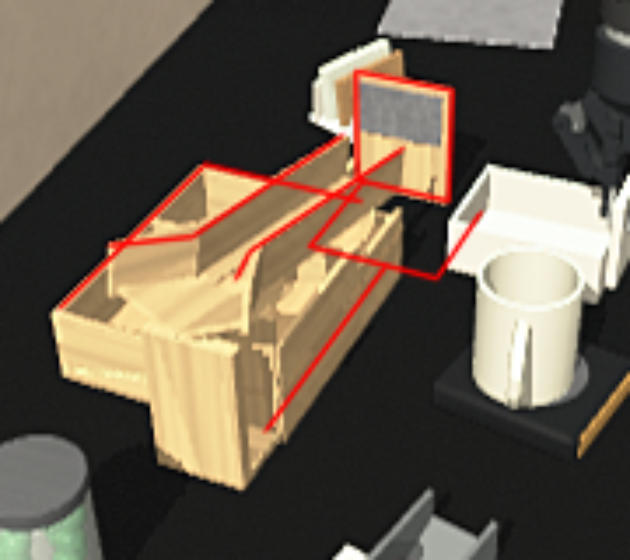

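View pics/o3.png

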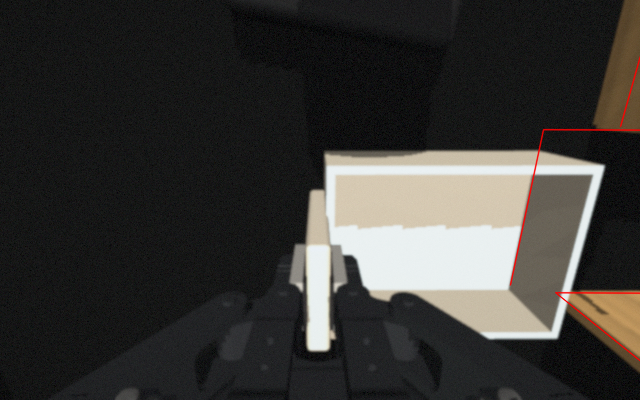

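>>> apply_moves --rows "0 0.8 -0.25 0 0 0 1;0 1.5 0 0 0 0 1;0 1.5 0 0 0 0 1;0 1.2 0 0 0 0 1;0 0.4 0 0 0 0 1;0 0 0 0 0 0 1"

```text
time: 6.53
tool_pos: [0.4331, -0.1482, 0.057]
tool_rot: [0.528, 0.473, -0.526, 0.471]
wrist_force: [-1.4, 0.1, -3.1]
gripper_width: 0.0094
```

```bash
python3 -c "
from fit import *
snap('7',['wrist'])
d=readout.read_state()['tool_pos'];print(ing([.5975,-.0137,-.109],d))
"
```

```text
6.5833 [ 0.4327 -0.1481  0.057 ] 
 [[-0.     0.994 -0.109]
 [ 0.005 -0.109 -0.994]
 [-1.    -0.001 -0.005]] [ 0.7 -0.7 -3. ] 0.009111177562755599 [-0.333  0.201 -0.628  0.744  0.004  1.347]
[-149.2295 -151.528    57.0285]
```

View pics/wrist_7.png

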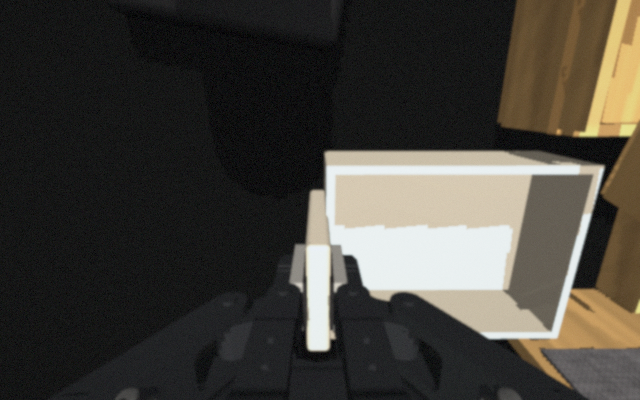

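>>> apply_moves --rows "0 0.8 -0.35 0 0 0 1;0 1.4 -0.03 0 0 0 1;0 1.4 0 0 0 0 1;0 1.3 0 0 0 0 1;0 0.5 0 0 0 0 1;0 0 0 0 0 0 1"

```text
time: 7.08
tool_pos: [0.486, -0.1492, 0.0559]
tool_rot: [0.527, 0.474, -0.527, 0.469]
wrist_force: [0.7, 0.3, -2.8]
gripper_width: 0.0091
```

```bash
python3 -c "
from fit import *
snap('8')
d=readout.read_state()['tool_pos'];print(ing([.5975,-.0137,-.109],d))
crop('pics/scene_8.png','pics/sc8.png',220,80,380,260,3)
"
```

```text
7.2333 [ 0.4842 -0.149   0.0557] 
 [[-0.006  0.994 -0.112]
 [ 0.007 -0.112 -0.994]
 [-1.    -0.007 -0.006]] [-0.2 -0.6 -2.3] 0.008638803486807583 [-0.302  0.29  -0.512  0.777  0.005  1.381]
[ -97.9275 -146.8018   55.6734]
```

View pics/wrist_8.png

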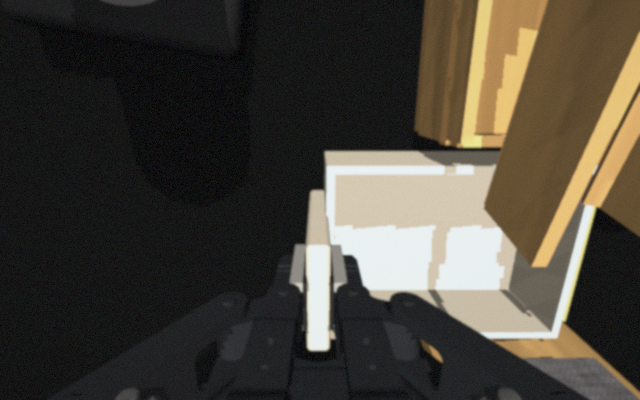

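View pics/sc8.png

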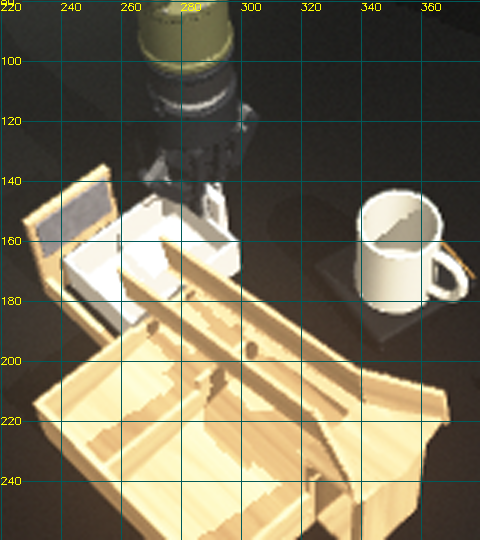

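>>> apply_moves --rows "0 0.6 0.1 0 0 0 1;0 0.3 0 0 0.005 0.005 1;0 0 0 0 0 0 1;0.4 0 0 0 0 0 1;0.3 0 0 0 0 0 1;0 0 0 0 0 0 1"

```text
time: 7.73
tool_pos: [0.4919, -0.1509, 0.0487]
tool_rot: [0.53, 0.474, -0.525, 0.468]
wrist_force: [-0.6, 1.5, 1.7]
gripper_width: 0.0092
```

```bash
python3 -c "
from fit import *
snap('9',['wrist'])
d=readout.read_state()['tool_pos'];print(ing([.5975,-.0137,-.109],d))
"
```

```text
7.7833 [ 0.4919 -0.151   0.0488] 
 [[-0.     0.994 -0.112]
 [ 0.012 -0.112 -0.994]
 [-1.    -0.001 -0.012]] [-0.9 -0.2 -0.6] 0.009004930201286891 [-0.305  0.308 -0.505  0.762  0.011  1.379]
[ -90.0609 -147.955    48.7682]
```

View pics/wrist_9.png

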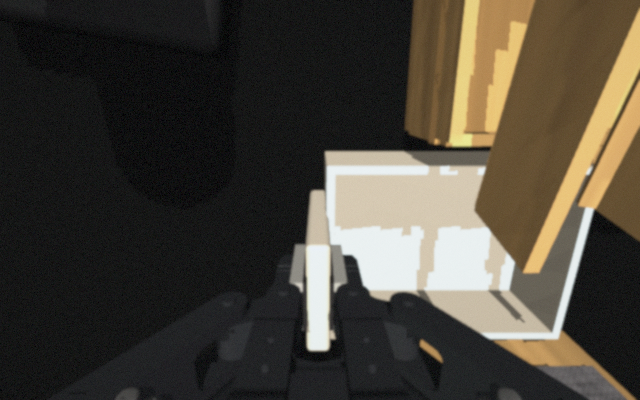

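>>> apply_moves --rows "0 0 0 0 0 0 0.4;0 0 0 0 0 0 0.4;0 0 0 0 0 0 0.4;0 0 0 0 0 0 0.4;-1 0 0 0 0 0 0.4;-2.5 0 0 0 0 0 0.4;-3.5 0 0 0 0 0 0.2;-3.5 0 0 0 0 0 -0.5;-3.5 0 0 0 0 0 -1;-2.5 0 0 0 0 0 -1;0 0 0 0 0 0 -1"

```text
time: 8.7
tool_pos: [0.4895, -0.1523, 0.2236]
tool_rot: [0.529, 0.475, -0.525, 0.467]
wrist_force: [0.7, -0.9, 0.3]
gripper_width: 0.0802
```

```bash
python3 -c "
from fit import *
snap('10')
crop('pics/scene_10.png','pics/sc10.png',220,80,380,260,3)
d=np.array([.465,.326])-readout.read_state()['tool_pos'][:2];print(d)
"
```

```text
8.85 [ 0.4869 -0.1514  0.2178] 
 [[-0.01   0.994 -0.113]
 [ 0.015 -0.112 -0.994]
 [-1.    -0.012 -0.014]] [-0.2  0.1 -0.5] 0.08537329988467929 [-0.309  0.163 -0.271  1.151  0.011  1.375]
[-0.0219  0.4774]
```

View pics/sc10.png

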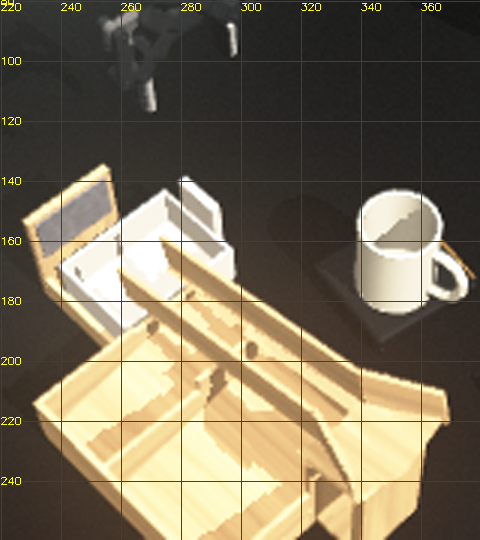

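View pics/wrist_10.png

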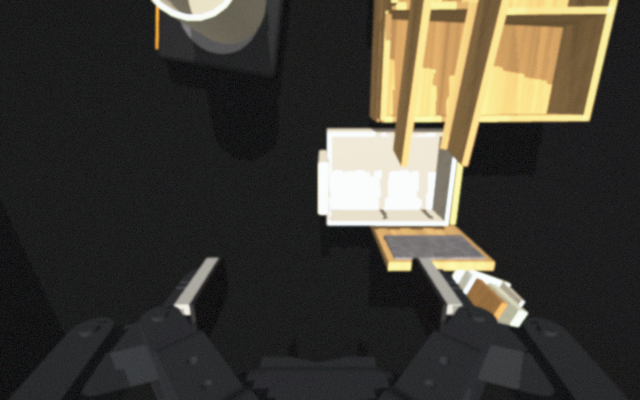

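>>> apply_moves --rows "0 -0.3 -1.8 0 -0.014 0.012 -1;0 -0.6 -3.7 0 0 0 -1;0 -0.6 -3.7 0 0 0 -1;0 -0.6 -3.7 0 0 0 -1;0 -0.6 -3.7 0 0 0 -1;0 -0.6 -3.7 0 0 0 -1;0 -0.6 -3.7 0 0 0 -1;0 -0.6 -3.7 0 0 0 -1;0 -0.6 -3.7 0 0 0 -1;0 -0.6 -3.7 0 0 0 -1;0 -0.6 -3.7 0 0 0 -1;0 -0.6 -3.5 0 0 0 -1;0 -0.6 -3 0 0 0 -1;0 0 -1.5 0 0 0 -1;0 0 0 0.09 0 0 -1;0 0 0 0.09 0 0 -1;0 0 0 0 0 0 -1"

```text
time: 10.27
tool_pos: [0.4454, 0.3381, 0.1841]
tool_rot: [-0.552, -0.423, 0.587, -0.414]
wrist_force: [0.2, 0.7, -1.7]
gripper_width: 0.0851
```

```bash
python3 -c "
from fit import *
snap('11')
"
```

```text
10.4167 [0.446  0.3375 0.1849] 
 [[-0.046  0.954 -0.295]
 [-0.019 -0.296 -0.955]
 [-0.999 -0.038  0.031]] [-0.   0.   0.1] 0.08535350426180226 [ 0.641  0.301 -0.172  1.145  0.012  2.511]
```

View pics/wrist_11.png

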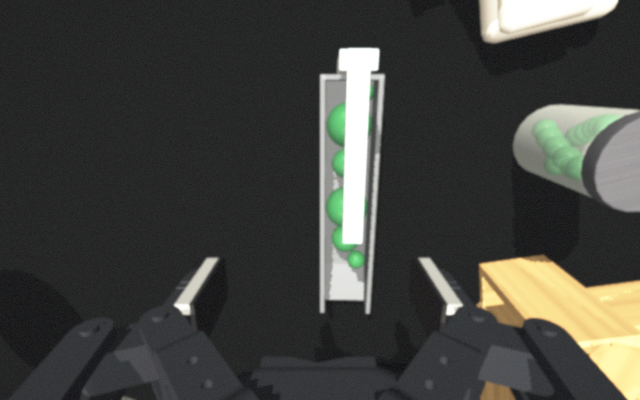

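View pics/side_11.png

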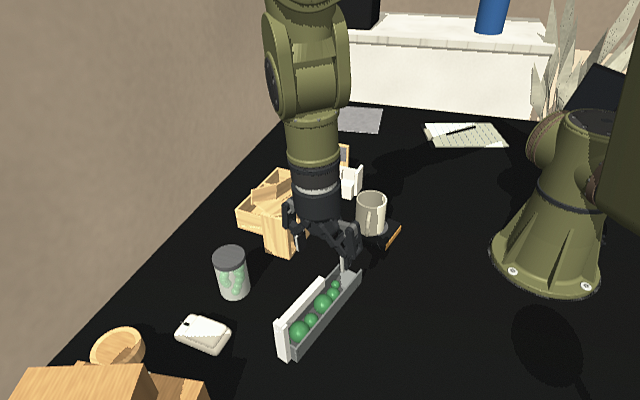

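Run:
```python
from fit import *
T["w_11.npy"]=[((20,7,108),(364,243)),((20,-7,108),(342,243)),((140,26.5,42),(371,313)),((140,-26.5,42),(320,313)),((-114,26.5,42),(384,74)),((-114,-26.5,42),(320,74))]
p,e=fit2(T,[.465,.326,-1.865]);print(p);print(e)
p2,e=fit2({"w_11.npy":T["w_11.npy"]},p);print(p2);print(e)
```

```text
[ 0.4651  0.3229 -1.8635]
[[ -2.022   -0.6579]
 [ -1.4867  -1.0174]
 [  0.2694  -1.2906]
 [ -0.3522  -0.5892]
 [  0.2757  -1.1324]
 [  1.8222  -1.09  ]
 [ -0.5986  -0.7133]
 [ -0.2436  -1.6796]
 [ -2.4343  -0.117 ]
 [  1.0318  -0.3183]
 [ -1.1948   1.7195]
 [  0.693    0.7558]
 [  0.6162 -16.8385]
 [ -0.7477 -16.0663]]
[ 0.4651  0.3221 -1.8623]
[[ -2.1581   0.7979]
 [  1.326    0.6142]
 [ -0.8738   2.2947]
 [  1.0459   1.3756]
 [  0.6571 -15.8328]
 [ -0.6444 -14.9857]]
```

>>> apply_moves --rows "0 0 0 0 0.032 0.038 -1;0 1.1 0.4 0 0 0 -1;1 1.1 0.4 0 0 0 -1;2 0 0 0 0 0 -1;0.5 0 0 0 0 0 -1;0 0 0 0 0 0 -1"

```text
time: 10.92
tool_pos: [0.469, 0.3179, 0.1478]
tool_rot: [0.569, 0.42, -0.568, 0.421]
wrist_force: [0.5, 0.1, 0.5]
gripper_width: 0.0856
```

```bash
python3 -c "
from fit import *
snap('12',['wrist'])
"
```

```text
10.9667 [0.4688 0.3179 0.1479] 
 [[ 0.001  0.956 -0.293]
 [-0.001 -0.293 -0.956]
 [-1.     0.001  0.001]] [-0.1  0.1  0.4] 0.08550464078048084 [ 0.597  0.298 -0.264  1.009 -0.001  2.465]
```

View pics/wrist_12.png

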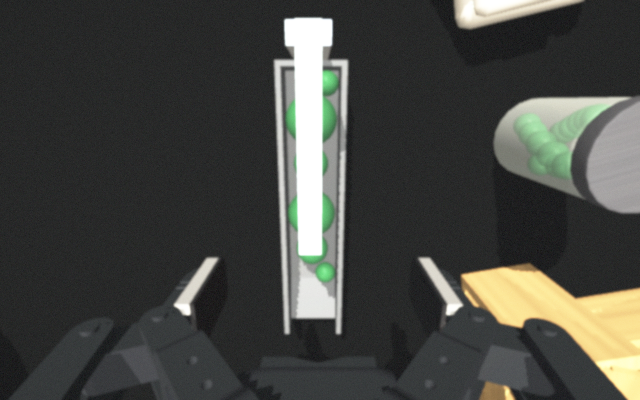

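>>> apply_moves --rows "1 -0.5 -0.3 0 0 0 -1;1.5 0 0 0 0 0 -1;1.5 0 0 0 0 0 -1;1.5 0 0 0 0 0 -1;1 0 0 0 0 0 -1;0.4 0 0 0 0 0 -1;0 0 0 0 0 0 -1"

```text
time: 11.55
tool_pos: [0.4668, 0.3249, 0.0771]
tool_rot: [0.57, 0.421, -0.567, 0.421]
wrist_force: [0.5, 0.4, -0.3]
gripper_width: 0.0853
```

```bash
python3 -c "
from fit import *
snap('13',['wrist'])
"
```

```text
11.6 [0.467  0.325  0.0775] 
 [[ 0.004  0.956 -0.292]
 [ 0.002 -0.292 -0.956]
 [-1.     0.003 -0.003]] [0.1 0.4 0. ] 0.08547635708010964 [ 0.608  0.36  -0.352  0.855 -0.     2.475]
```

View pics/wrist_13.png

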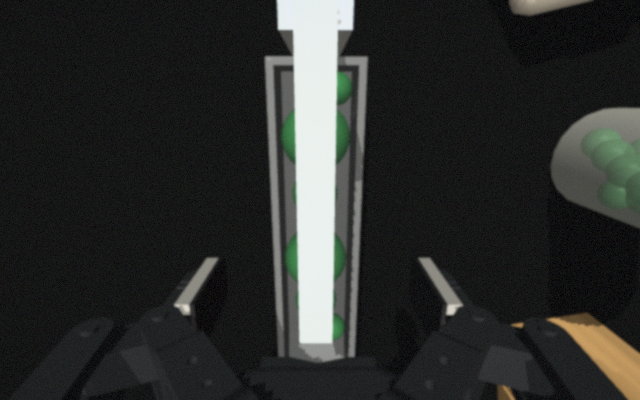

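>>> apply_moves --rows "0 0 0 0 0 0 0.5;0 0 0 0 0 0 1;0 0 0 0 0 0 1;0 0 0 0 0 0 1;0 0 0 0 0 0 1;0 0 0 0 0 0 1;0 0 0 0 0 0 1;0 0 0 0 0 0 1" --newtons 100

```text
time: 12.27
tool_pos: [0.4687, 0.3267, 0.081]
tool_rot: [0.572, 0.421, -0.565, 0.421]
wrist_force: [0.1, 0.9, -0.4]
gripper_width: 0.012
```

```bash
python3 -c "
from fit import *
snap('14',['wrist'])
"
```

```text
12.3167 [0.4687 0.3267 0.081 ] 
 [[ 0.007  0.956 -0.292]
 [ 0.006 -0.292 -0.956]
 [-1.     0.006 -0.008]] [ 0.3  0.2 -1.2] 0.012353871711229491 [ 0.609  0.356 -0.348  0.857  0.     2.475]
```

>>> apply_moves --rows "-0.6 0 0 0 0.008 -0.007 1;-1.2 0 0 0 0 0 1;-1.8 0 0 0 0 0 1;-2 0 0 0 0 0 1;-2 0 0 0 0 0 1;-1.2 0 0 0 0 0 1;-0.5 0 0 0 0 0 1;0 0 0 0 0 0 1;0 0 0 0 0 0 1"

```text
time: 13.07
tool_pos: [0.4631, 0.3206, 0.1731]
tool_rot: [-0.567, -0.426, 0.57, -0.415]
wrist_force: [-0.3, -0.8, -5.5]
gripper_width: 0.0119
```

```bash
python3 -c "
from fit import *
snap('15')
"
```

```text
13.2167 [0.4626 0.3204 0.1724] 
 [[-0.012  0.956 -0.293]
 [ 0.009 -0.292 -0.956]
 [-1.    -0.014 -0.005]] [-0.3 -0.4 -4.6] 0.012242913725907833 [ 0.597  0.279 -0.231  1.067  0.014  2.465]
```

View pics/side_15.png

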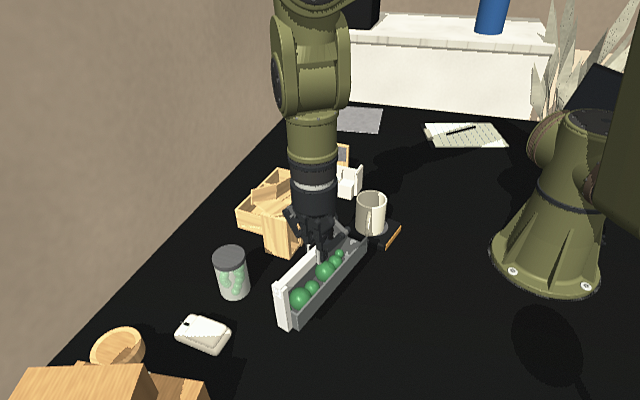

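View pics/wrist_15.png

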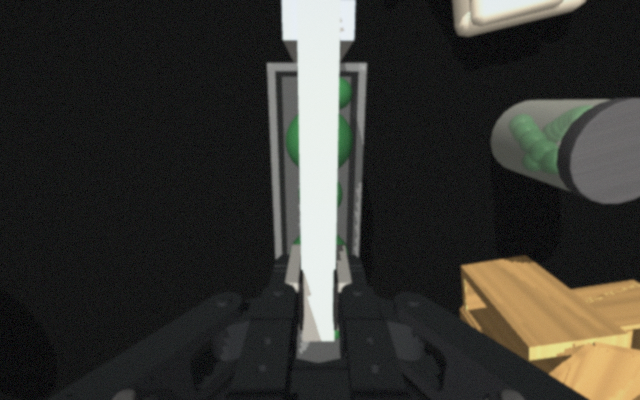

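>>> apply_moves --rows "-1 0 0 0 0 0.014 1;-2 0 0 0 0 0 1;-2.2 0 0 0 0 0 1;-2.2 0 0 0 0 0 1;-2.2 0 0 0 0 0 1;-2 0 0 0 0 0 1;-1.2 0 0 0 0 0 1;-0.4 0 0 0 0 0 1;0 0 0 0 0 0 1;0 0 0 -0.05 0 0 1;0 0 0 -0.06 0 0 1;0 0 0 -0.05 0 0 1;0 0 0 -0.03 0 0 1;0 0 0 0 0 0 1"

```text
time: 14.38
tool_pos: [0.4562, 0.3169, 0.3025]
tool_rot: [-0.519, -0.475, 0.528, -0.475]
wrist_force: [-0.3, 0.6, -4.7]
gripper_width: 0.0126
```

```bash
cat >> fit.py <<'E'
g=[.5975,-.0137,-.109]
def tell(lip=(.063,0,.135)):
    s=readout.read_state();p=s["tool_pos"];M=R.from_quat(s["tool_rot"]).as_matrix()
    print("TCP g",ing(g,p).round(1),"lip g",ing(g,p+M@np.array(lip)).round(1),"tilt",np.degrees(np.arcsin(-M[2,2])).round(1),"yaw",np.arctan2(M[1,1],M[0,1]).round(3),"roll y_z",M[2,1].round(3))
    c,sn=np.cos(g[2]),np.sin(g[2]); Gm=np.array([[c,-sn,0],[sn,c,0],[0,0,1]])
    print("grader x,y,z axes in tool:\n",(M.T@Gm).T.round(3), "j",s["joint_positions"].round(2),"F",s["wrist_force"].round(1),"t",s["time"])
E
python3 -c "
from fit import *
tell()
"
```

```text
TCP g [-176.4  313.3  302.5] lip g [-175.2  177.7  240.7] tilt -0.5 yaw -0.097 roll y_z -0.008
grader x,y,z axes in tool:
 [[-0.008  1.     0.013]
 [-0.009  0.012 -1.   ]
 [-1.    -0.008  0.009]] j [ 0.61  0.22 -0.01  1.35 -0.    2.28] F [-0.3  0.6 -4.7] t 14.3833
```

>>> apply_moves --rows "0 0.7 0 0 0 0 1;0 1.5 0.1 0 0 0 1;0 2 0.1 0 0 0 1;0 2.2 0.1 0 0 0 1;0 2.2 0.1 0 0 0 1;0 2.2 0.1 0 0 0 1;0 2.2 0.1 0 0 0 1;0 2 0.1 0 0 0 1;0 1.4 0.1 0 0 0 1;0 0.7 0.1 0 0 0 1;0 0 0 0 0 0 1;0 0 0 0 0 0 1"

```text
time: 15.38
tool_pos: [0.6426, 0.2837, 0.2897]
tool_rot: [-0.519, -0.472, 0.533, -0.473]
wrist_force: [0.3, 0.3, -5.3]
gripper_width: 0.0124
```

```bash
python3 -c "
from fit import *
tell();snap('16')
"
```

```text
TCP g [ 12.5 300.5 289.7] lip g [ 12.  164.5 229. ] tilt -1.0 yaw -0.107 roll y_z -0.012
grader x,y,z axes in tool:
 [[-0.012  1.     0.002]
 [-0.017  0.002 -1.   ]
 [-1.    -0.012  0.017]] j [ 0.42  0.53  0.41  1.47 -0.01  2.1 ] F [ 0.3  0.3 -5.3] t 15.3833
15.5333 [0.6414 0.2843 0.2906] 
 [[-0.014  0.994 -0.105]
 [-0.015 -0.105 -0.994]
 [-1.    -0.012  0.016]] [ 0.7  0.3 -5.4] 0.012331862017610953 [ 0.421  0.53   0.406  1.466 -0.008  2.097]
```

View pics/scene_16.png

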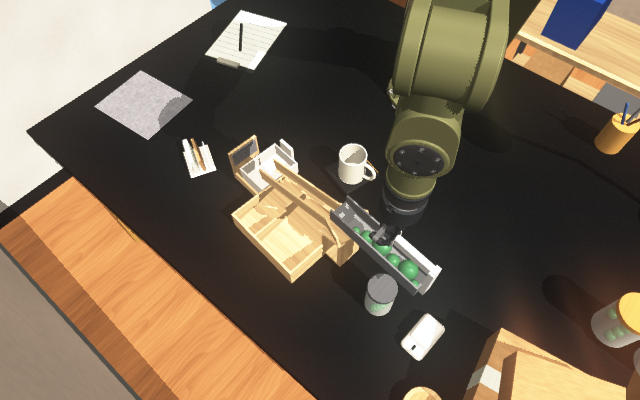

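View pics/side_16.png

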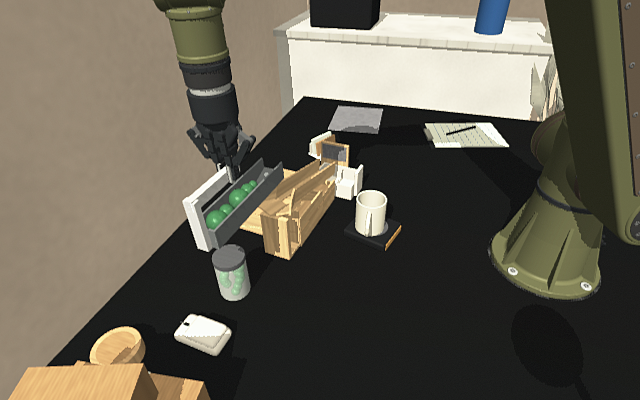

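>>> apply_moves --rows "0 -0.6 0 0 0.03 0.012 1;0 -0.6 0 0 0.05 0 1;0 0 0 0 0.05 0 1;0 0 0 0 0.05 0 1;0 0 0 0 0.05 0 1;0 0 0 0 0.03 0 1;0 0 0 0 0 0 1"

```text
time: 16.12
tool_pos: [0.6214, 0.2899, 0.294]
tool_rot: [0.586, 0.532, -0.452, 0.412]
wrist_force: [-0.8, 0.1, -5.3]
gripper_width: 0.0123
```

```bash
python3 -c "
from fit import *
tell();snap('17')
crop('pics/scene_17.png','pics/sc17.png',290,150,450,310,3.7)
crop('pics/side_17.png','pics/si17.png',170,130,330,290,3.7)
s=readout.read_state();p=s['tool_pos'];M=R.from_quat(s['tool_rot']).as_matrix()
for y in(-.0265,.0265):
  P=p+M@np.array([.081-.042,y,.135]);print(y,proj('scene',P),proj('side',P))
"
```

```text
TCP g [ -9.3 304.4 294. ] lip g [ -7.6 189.6 199. ] tilt 14.6 yaw -0.096 roll y_z 0.002
grader x,y,z axes in tool:
 [[-0.001  1.     0.013]
 [ 0.252  0.013 -0.968]
 [-0.968  0.002 -0.252]] j [0.33 0.36 0.14 1.24 0.23 2.  ] F [-0.8  0.1 -5.3] t 16.1167
16.2667 [0.622 0.291 0.294] 
 [[ 0.026  0.996 -0.091]
 [ 0.25  -0.095 -0.964]
 [-0.968  0.002 -0.251]] [ 0.3  0.3 -4.3] 0.012276507216508407 [0.327 0.367 0.143 1.239 0.23  2.005]
-0.0265 [[360.7047 205.1626]] [[284.2553 181.8084]]
0.0265 [[344.0571 220.0376]] [[262.7877 176.6497]]
```

View pics/sc17.png

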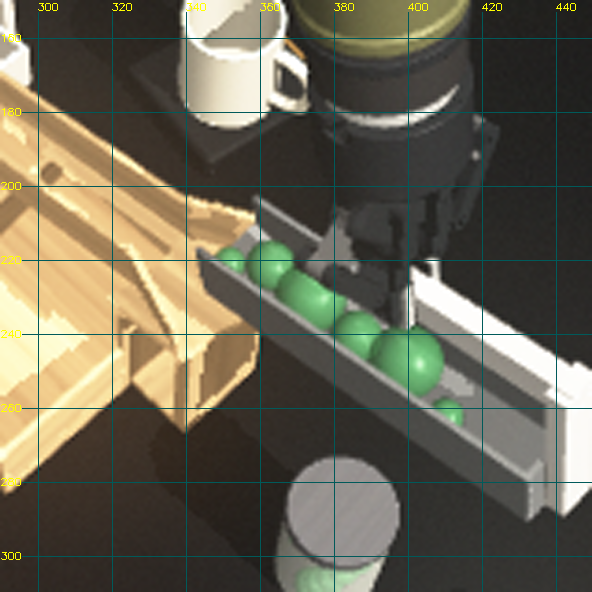

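View pics/si17.png

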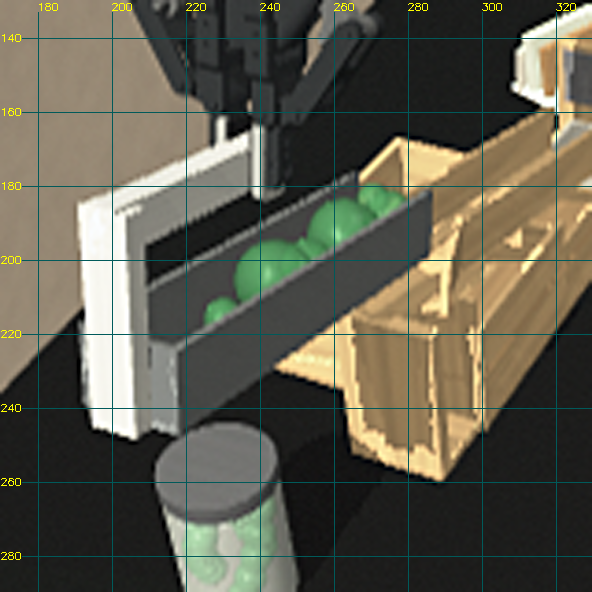

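>>> apply_moves --rows "0.3 0.15 0.25 0.01 0 0 1;0.5 0.2 0.45 0 0 0 1;0.5 0.2 0.45 0 0 0 1;0.4 0.15 0.35 0 0 0 1;0.15 0.05 0.15 0 0 0 1;0 0 0 0 0 0 1"

```text
time: 16.77
tool_pos: [0.6292, 0.2802, 0.2699]
tool_rot: [0.587, 0.53, -0.455, 0.411]
wrist_force: [0.2, -0.1, -3.6]
gripper_width: 0.0122
```

```bash
python3 -c "
from fit import *
tell();snap('18')
crop('pics/scene_18.png','pics/sc18.png',290,150,450,310,3.7)
crop('pics/side_18.png','pics/si18.png',170,130,330,290,3.7)
"
```

```text
TCP g [ -0.5 295.6 269.9] lip g [  0.3 180.6 175.2] tilt 14.4 yaw -0.102 roll y_z 0.0
grader x,y,z axes in tool:
 [[-0.001  1.     0.007]
 [ 0.249  0.007 -0.968]
 [-0.968  0.    -0.249]] j [0.31 0.38 0.11 1.2  0.23 1.99] F [ 0.2 -0.1 -3.6] t 16.7667
16.9167 [0.6293 0.2806 0.2709] 
 [[ 0.027  0.995 -0.098]
 [ 0.249 -0.102 -0.963]
 [-0.968  0.001 -0.25 ]] [-0.3  0.5 -3.7] 0.012062555759500543 [0.309 0.378 0.108 1.196 0.231 1.994]
```

View pics/sc18.png

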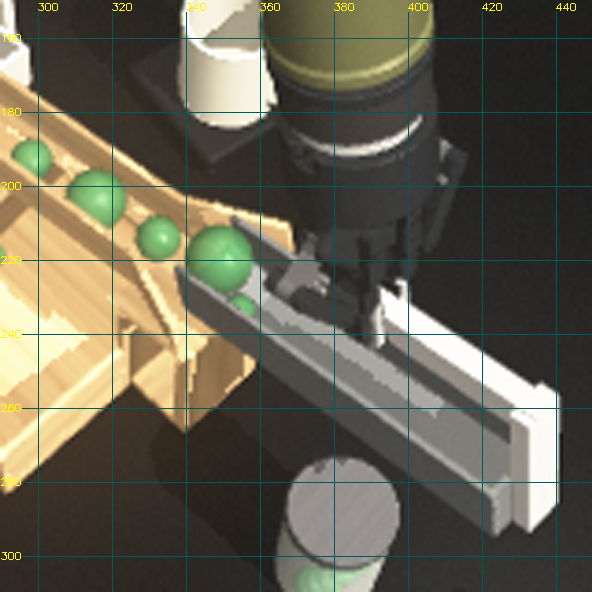

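View pics/si18.png

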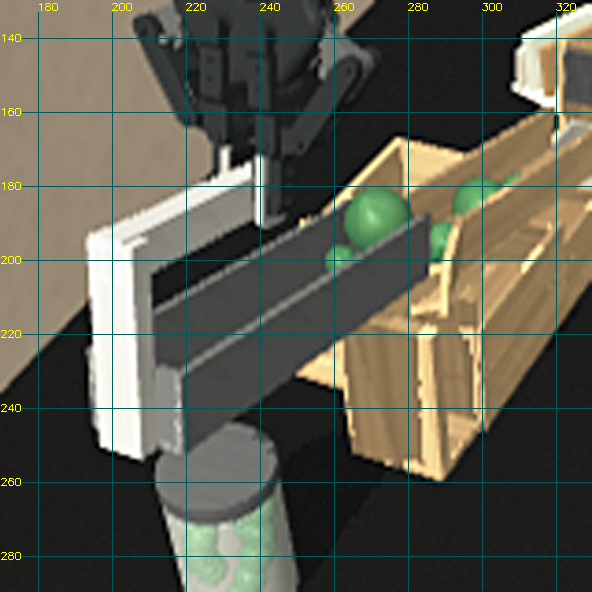

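>>> apply_moves --rows "-0.4 0 0.2 0 0.03 0 1;-0.7 0 0.3 0 0.05 0 1;-0.7 0 0.3 0 0.05 0 1;-0.7 0 0.3 0 0.05 0 1;-0.3 0 0.2 0 0.03 0 1;0 0 0 0 0 0 1"

```text
time: 17.42
tool_pos: [0.6276, 0.2609, 0.2961]
tool_rot: [0.633, 0.572, -0.385, 0.352]
wrist_force: [0.0, 0.7, -4.2]
gripper_width: 0.0122
```

```bash
python3 -c "
from fit import *
tell();snap('19')
crop('pics/scene_19.png','pics/sc19.png',220,120,440,310,2.7)
"
```

```text
TCP g [  0.1 276.2 296.1] lip g [  1.7 184.7 178.5] tilt 27.1 yaw -0.098 roll y_z 0.005
grader x,y,z axes in tool:
 [[-0.     1.     0.012]
 [ 0.455  0.011 -0.89 ]
 [-0.89   0.005 -0.455]] j [0.18 0.31 0.01 1.13 0.45 1.88] F [ 0.   0.7 -4.2] t 17.4167
17.5667 [0.6277 0.2626 0.2962] 
 [[ 0.049  0.995 -0.083]
 [ 0.452 -0.096 -0.887]
 [-0.891  0.006 -0.455]] [ 0.7 -0.2 -2.8] 0.012326507450806577 [0.183 0.31  0.01  1.126 0.451 1.882]
```

View pics/sc19.png

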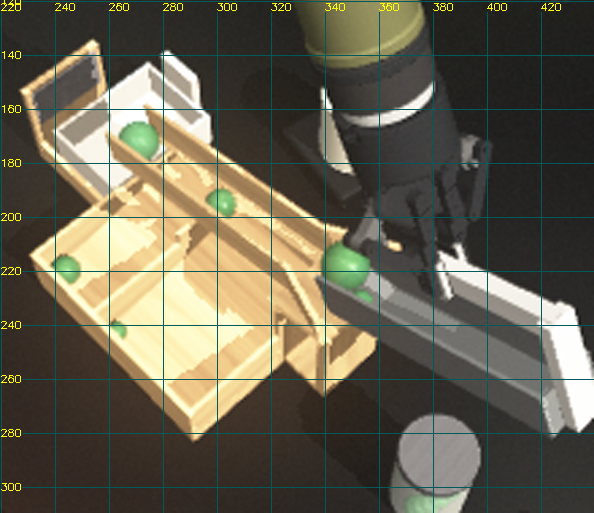

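>>> apply_moves --rows "-0.4 0 0.2 0 0.03 0 1;-0.7 0 0.3 0 0.05 0 1;-0.7 0 0.3 0 0.05 0 1;-0.4 0 0.2 0 0.03 0 1;0 0 0 0 0 0 1;0 0 0 0 0 0 1"

```text
time: 18.07
tool_pos: [0.6263, 0.2481, 0.3122]
tool_rot: [0.66, 0.601, -0.33, 0.308]
wrist_force: [0.6, 0.8, -1.9]
gripper_width: 0.0123
```

```bash
python3 -c "
from fit import *
tell();snap('20')
crop('pics/scene_20.png','pics/sc20.png',220,120,440,310,2.7)
crop('pics/side_20.png','pics/si20.png',170,130,330,290,3.7)
"
```

```text
TCP g [  0.1 263.3 312.2] lip g [  2.9 192.  181.4] tilt 36.4 yaw -0.088 roll y_z 0.01
grader x,y,z axes in tool:
 [[-0.005  1.     0.023]
 [ 0.593  0.021 -0.805]
 [-0.805  0.01  -0.593]] j [ 0.09  0.29 -0.04  1.1   0.62  1.79] F [ 0.6  0.8 -1.9] t 18.0667
18.2167 [0.6261 0.2486 0.3123] 
 [[ 0.059  0.996 -0.064]
 [ 0.59  -0.087 -0.802]
 [-0.805  0.01  -0.593]] [ 0.  -0.5 -2.7] 0.01226383883045303 [ 0.088  0.291 -0.044  1.1    0.622  1.786]
```

View pics/sc20.png

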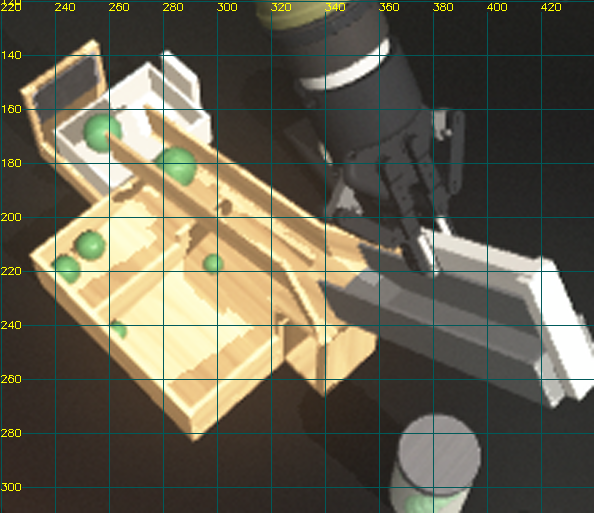

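View pics/si20.png

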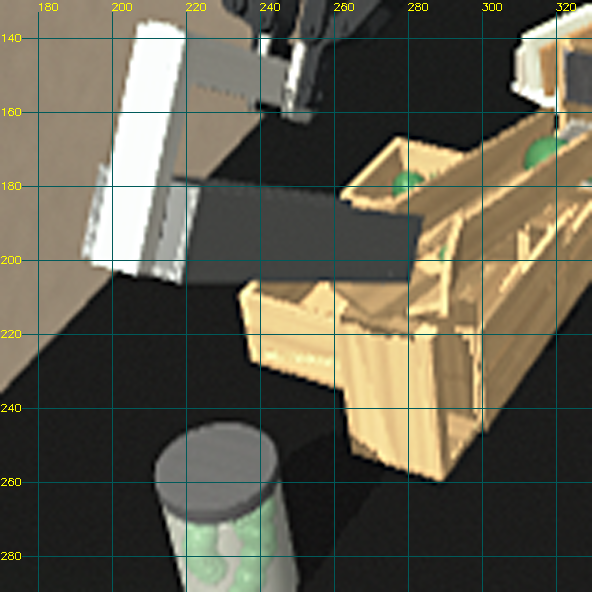

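>>> apply_moves --rows "-0.5 0 -1.2 0 0 0 1;-0.8 0 -2.2 0 0 0 1;-0.8 0 -2.2 0 0 0 1;-0.4 0 -1.2 0 0 0 1;0 0 0 0 -0.06 0 1;0 0 0 0 -0.11 0 1;0 0 0 0 -0.11 0 1;0 0 0 0 -0.11 0 1;0 0 0 0 -0.11 0 1;0 0 0 0 -0.11 0 1;0 0 0 0 -0.03 0 1;0 0 0 0 0 0 1"

```text
time: 19.22
tool_pos: [0.6263, 0.304, 0.389]
tool_rot: [-0.518, -0.468, 0.52, -0.491]
wrist_force: [-0.4, 0.4, -2.5]
gripper_width: 0.0122
```

```bash
python3 -c "
from fit import *
tell();snap('21')
crop('pics/scene_21.png','pics/sc21.png',220,120,440,310,2.7)
"
```

```text
TCP g [ -5.9 319.  389. ] lip g [ -0.5 182.6 329.3] tilt -1.4 yaw -0.079 roll y_z 0.022
grader x,y,z axes in tool:
 [[ 0.023  0.999  0.029]
 [-0.023  0.03  -0.999]
 [-0.999  0.022  0.024]] j [ 0.47  0.53  0.62  1.66 -0.03  2.12] F [-0.4  0.4 -2.5] t 19.2167
19.3667 [0.6268 0.3011 0.3889] 
 [[ 0.02   0.996 -0.083]
 [-0.024 -0.082 -0.996]
 [-0.999  0.022  0.023]] [-0.2 -0.1 -2.6] 0.01224850418093025 [ 0.463  0.523  0.617  1.658 -0.031  2.116]
```

View pics/sc21.png

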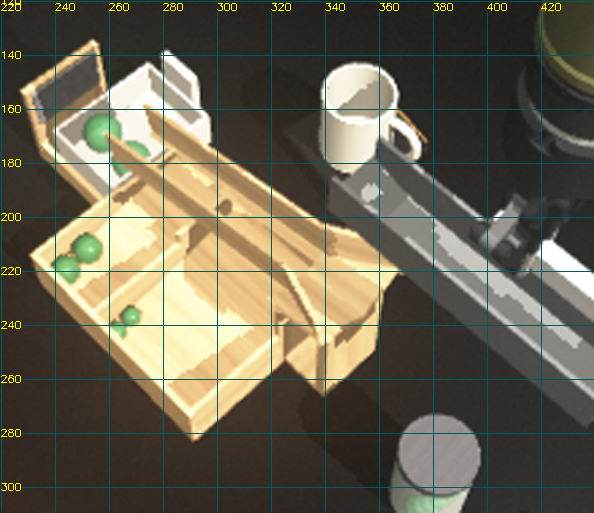

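>>> apply_moves --rows "0 -1.5 0 0 0.022 -0.022 1;0 -2.8 -0.2 0 0 0 1;0 -2.8 -0.3 0 0 0 1;0 -2.8 -0.3 0 0 0 1;0 -2.8 -0.3 0 0 0 1;0 -2.2 -0.2 0 0 0 1;0 -1 0 0 0 0 1;0 0 0 0.07 0 0 1;0 0 0 0.08 0 0 1;0 0 0 0.07 0 0 1;2 0 0 0 0 0 1;2.8 0 0 0 0 0 1;2.8 0 0 0 0 0 1;2.8 0 0 0 0 0 1;2.8 0 0 0 0 0 1;2.5 0 0 0 0 0 1;1.5 0 0 0 0 0 1;0 0 0 0 0 0 1"

```text
time: 20.87
tool_pos: [0.4645, 0.3122, 0.2205]
tool_rot: [0.592, 0.411, -0.567, 0.398]
wrist_force: [0.2, -0.3, -2.1]
gripper_width: 0.0122
```

```bash
python3 -c "
from fit import *
snap('22')
"
```

```text
21.0167 [0.4666 0.314  0.2248] 
 [[ 0.024  0.939 -0.344]
 [ 0.038 -0.344 -0.938]
 [-0.999  0.01  -0.044]] [-0.5  0.4 -1.8] 0.012056644875969616 [ 0.582  0.21  -0.198  1.122  0.018  2.504]
```

View pics/side_22.png

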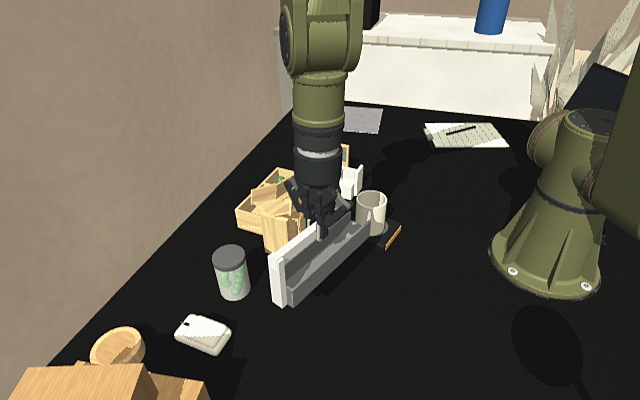

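>>> apply_moves --rows "0 -0.2 -1.2 -0.05 -0.044 -0.01 1;1.5 0 0 0 0 0 1;2.2 0 0 0 0 0 1;2.2 0 0 0 0 0 1;2.2 0 0 0 0 0 1;1.5 0 0 0 0 0 1;0.6 0 0 0 0 0 1;0 0 0 0 0 0 1;0 0 0 0 0 0 1"

```text
time: 21.77
tool_pos: [0.4817, 0.3332, 0.1397]
tool_rot: [0.581, 0.419, -0.558, 0.419]
wrist_force: [0.6, -0.2, -1.1]
gripper_width: 0.0127
```

```bash
python3 -c "
from fit import *
snap('23')
crop('pics/side_23.png','pics/si23.png',250,200,390,370,3.5)
"
```

```text
21.9167 [0.4819 0.3334 0.1399] 
 [[ 0.026  0.954 -0.298]
 [ 0.02  -0.299 -0.954]
 [-0.999  0.019 -0.027]] [-0.1  0.3 -2.3] 0.012368883208047247 [ 0.605  0.311 -0.265  0.962  0.001  2.478]
```

View pics/si23.png

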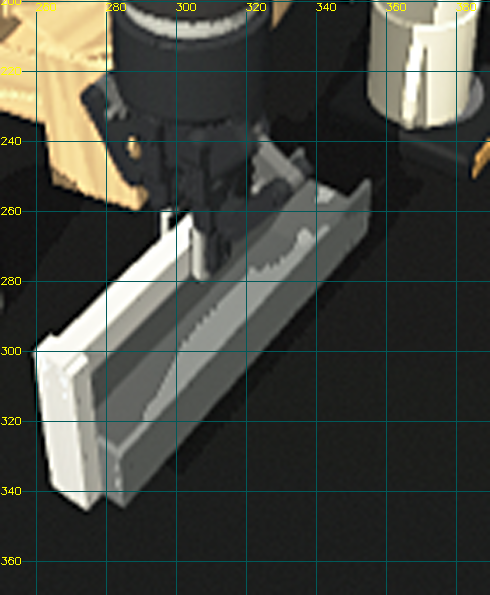

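>>> apply_moves --rows "0 -1 0.3 0 -0.027 -0.019 1;1.2 0 0 0 0 0 1;1.5 0 0 0 0 0 1;1.2 0 0 0 0 0 1;0.5 0 0 0 0 0 1;0 0 0 0 0 0 1;0 0 0 0 0 0 1"

```text
time: 22.5
tool_pos: [0.4758, 0.3369, 0.1026]
tool_rot: [0.574, 0.419, -0.566, 0.419]
wrist_force: [-0.6, -0.2, -1.1]
gripper_width: 0.0122
```

```bash
python3 -c "
from fit import *
snap('24')
crop('pics/side_24.png','pics/si24.png',250,200,390,370,3.5)
"
```

```text
22.65 [0.4761 0.3371 0.1029] 
 [[ 0.01   0.954 -0.299]
 [ 0.007 -0.299 -0.954]
 [-1.     0.008 -0.01 ]] [ 0.3 -0.3 -2.3] 0.012258894514451614 [ 0.616  0.354 -0.296  0.909 -0.     2.49 ]
```

View pics/si24.png

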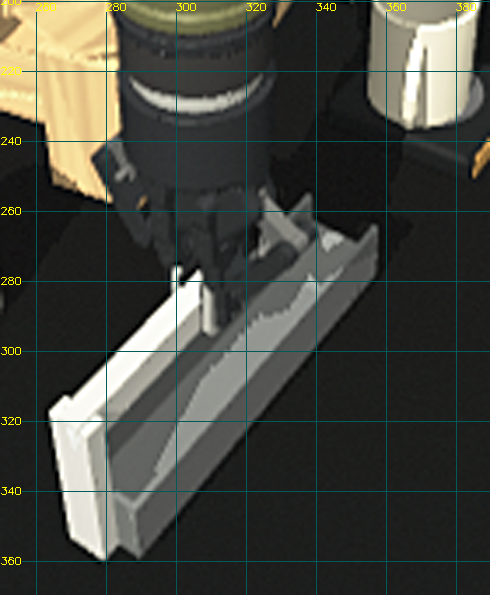

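>>> apply_moves --rows "0.8 0 0 0 0 0 1;0.7 0 0 0 0 0 1;0.3 0 0 0 0 0 1;0.2 0 0 0 0 0 1;0 0 0 0 0 0 1;0 0 0 0 0 0 1"

```text
time: 23.15
tool_pos: [0.477, 0.3376, 0.082]
tool_rot: [0.575, 0.419, -0.565, 0.419]
wrist_force: [0.5, 0.2, -1.7]
gripper_width: 0.0124
```

```bash
python3 -c "
from fit import *
snap('25',[])
"
```

```text
23.15 [0.477  0.3376 0.082 ] 
 [[ 0.012  0.954 -0.299]
 [ 0.008 -0.299 -0.954]
 [-1.     0.009 -0.011]] [ 0.5  0.2 -1.7] 0.012394245241861218 [ 0.616  0.374 -0.32   0.863 -0.     2.49 ]
```

>>> apply_moves --rows "0.15 0 0 0 0 0 1;0.1 0 0 0 0 0 1;0 0 0 0 0 0 1"

```text
time: 23.4
tool_pos: [0.4773, 0.3379, 0.0814]
tool_rot: [0.575, 0.419, -0.564, 0.419]
wrist_force: [0.4, -1.1, -2.2]
gripper_width: 0.0124
```

```bash
python3 -c "
from fit import *
snap('26',[])
"
```

```text
23.4 [0.4773 0.3379 0.0814] 
 [[ 0.013  0.954 -0.299]
 [ 0.009 -0.299 -0.954]
 [-1.     0.009 -0.012]] [ 0.4 -1.1 -2.2] 0.012366143623892833 [ 0.616  0.374 -0.321  0.861 -0.     2.49 ]
```

>>> apply_moves --rows "0.3 0 0 0 -0.005 -0.005 1;0.3 0 0 0 0 0 1;0 0 0 0 0 0 1"

```text
time: 23.65
tool_pos: [0.478, 0.3381, 0.0822]
tool_rot: [0.574, 0.419, -0.566, 0.419]
wrist_force: [0.3, -0.2, -2.9]
gripper_width: 0.0123
```

```bash
python3 -c "
from fit import *
snap('27',['side'])
crop('pics/side_27.png','pics/si27.png',250,200,390,370,3.5)
"
```

```text
23.7 [0.4784 0.3384 0.0822] 
 [[ 0.01   0.954 -0.299]
 [ 0.007 -0.299 -0.954]
 [-1.     0.007 -0.01 ]] [ 0.3  0.2 -2.5] 0.012550667006573169 [ 0.615  0.378 -0.313  0.868  0.     2.49 ]
```

View pics/si27.png

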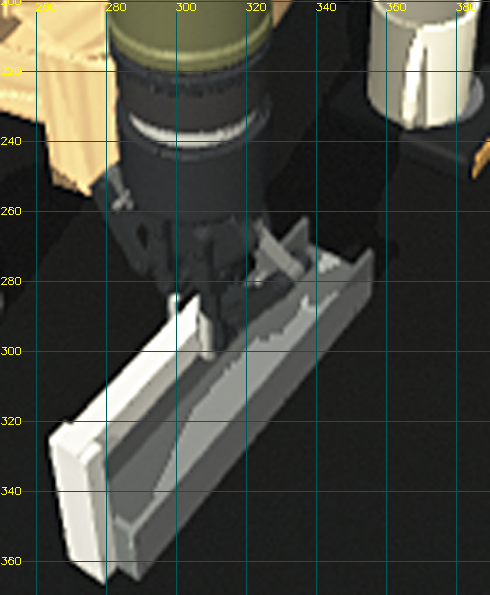

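>>> apply_moves --rows "0.5 -0.1 0 0 0 0 1;0.5 0 0 0 0 0 1;0.3 0 0 0 0 0 1"

```text
time: 23.95
tool_pos: [0.4788, 0.3389, 0.0809]
tool_rot: [0.576, 0.418, -0.564, 0.419]
wrist_force: [-6.5, -3.2, 11.2]
gripper_width: 0.0122
```

```bash
python3 -c "
from fit import *
snap('28',[])
"
```

```text
23.95 [0.4788 0.3389 0.0809] 
 [[ 0.015  0.954 -0.299]
 [ 0.009 -0.299 -0.954]
 [-1.     0.012 -0.014]] [-6.5 -3.2 11.2] 0.01223221479037331 [ 0.617  0.375 -0.32   0.858 -0.001  2.491]
```

>>> apply_moves --rows "0 0 0 0 0 0 1;0 0 0 0 0 0 0.6;0 0 0 0 0 0 0.4;0 0 0 0 0 0 0.2;0 0 0 0 0 0 -0.2;0 0 0 0 0 0 -0.4;0 0 0 0 0 0 -0.4"

```text
time: 24.53
tool_pos: [0.4798, 0.3397, 0.0803]
tool_rot: [0.577, 0.418, -0.563, 0.419]
wrist_force: [0.5, -0.5, 0.7]
gripper_width: 0.0596
```

```bash
python3 -c "
from fit import *
snap('29',['wrist','side'])
crop('pics/side_29.png','pics/si29.png',250,200,390,370,3.5)
"
```

```text
24.6333 [0.4797 0.3397 0.0803] 
 [[ 0.017  0.954 -0.299]
 [ 0.011 -0.299 -0.954]
 [-1.     0.013 -0.015]] [-0.4  0.   0.3] 0.05975050344350015 [ 0.617  0.377 -0.32   0.855 -0.001  2.491]
```

View pics/wrist_29.png

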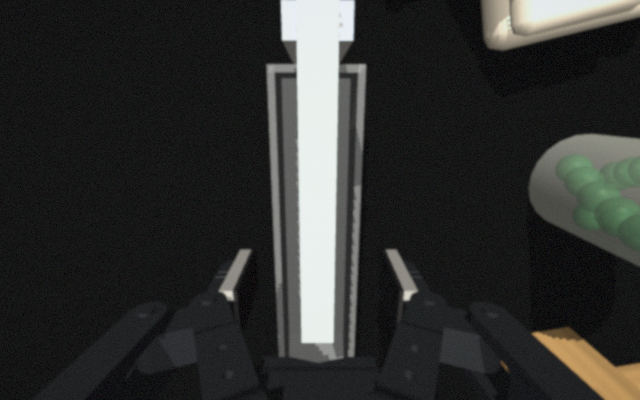

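View pics/si29.png

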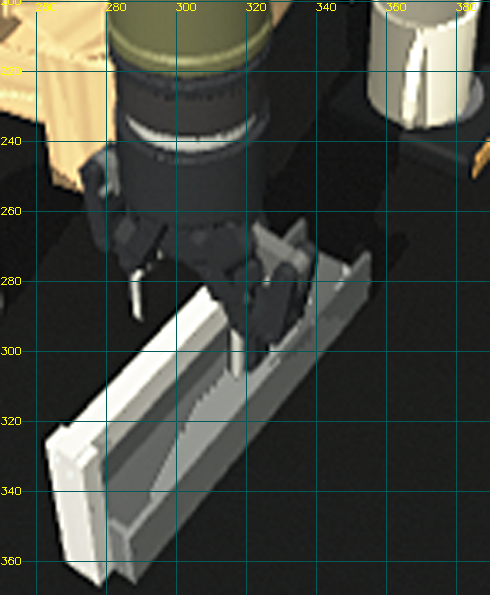

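Tray released and empty; raise the arm clear.

>>> apply_moves --rows "-1.5 0 0 0 0 0 -0.4;-3 0 0 0 0 0 -0.4;-3.5 0 0 0 0 0 -0.4;-3.5 0 0 0 0 0 -0.4;-3.5 0 0 0 0 0 -0.4;-2 0 0 0 0 0 -0.4;0 -2.5 0 0 0 0 -0.4;0 -3 0 0 0 0 -0.4;0 0 0 0 0 0 -0.4;0 0 0 0 0 0 -0.4;0 0 0 0 0 0 -0.4"

```text
time: 25.55
tool_pos: [0.4224, 0.3541, 0.2567]
tool_rot: [0.576, 0.418, -0.564, 0.418]
wrist_force: [0.4, 0.4, -1.1]
gripper_width: 0.0598
```

```bash
python3 -c "
from fit import *
snap('30')
crop('pics/scene_30.png','pics/sc30.png',220,120,480,310,3)
"
```

```text
25.7 [0.4229 0.3537 0.2562] 
 [[ 0.014  0.953 -0.301]
 [ 0.009 -0.301 -0.953]
 [-1.     0.011 -0.013]] [-0.1  0.1 -0.4] 0.05970127775393452 [ 0.698  0.198 -0.14   1.216 -0.002  2.575]
```

View pics/sc30.png

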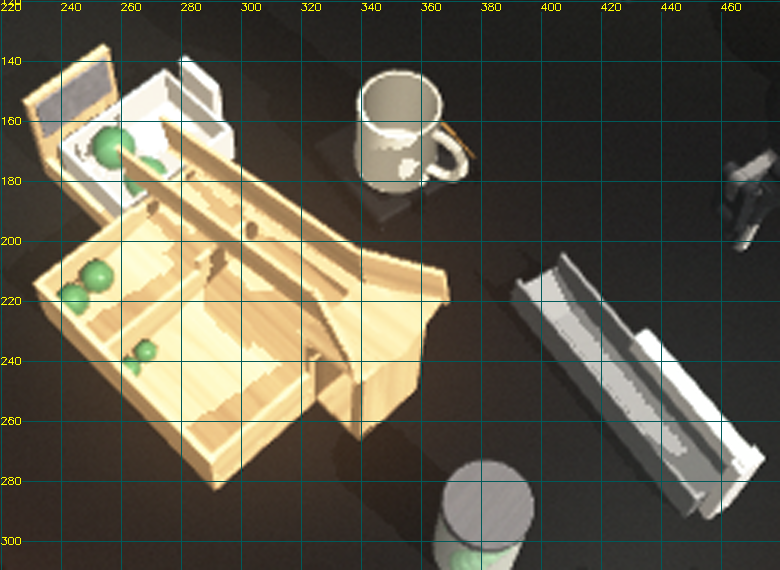

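View pics/side_30.png

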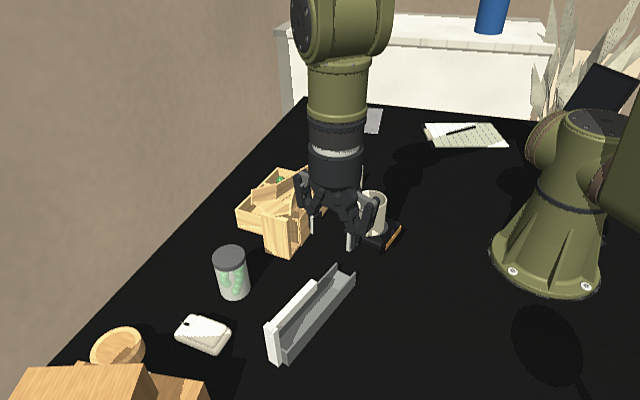

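```bash
python3 -c "
from plant import r
print(r.sign_off())"
```

```text
the job is handed in; nothing more can be done
None
```

The marbles are graded and I handed the job in at about 26 s of the 64 s allowed. I carried the bin into its dock first, then tipped the tray into the runway's high end.

- **Marbles:** the last overhead picture shows both small and both medium marbles in their own lanes and both large ones in the bin. The gripper did not touch them.
- **Bin:** when I set it down, the tab measured about 1 mm from its docked position each way, and it stands aligned with the grader.
- **Tray:** it stands empty and level on the desk, let go, about 15 mm from where it started. The gripper is clear of everything.
- **Bystanders:** the mug, mouse and jar look unmoved in the last pictures. The card holder was outside the last overhead crop and hidden by the arm in the last side view. I last saw it clearly after tipping position was reached, in its original place, and the arm did not go near it again.

Three things did not go as planned or did not agree:

- **Tipping:** the marbles started to run at about 14.5° of tilt, before I meant them to and while I was still moving the spout into position. They all landed in the runway and sorted correctly.
- **Arm drift:** the arm crept a few millimetres while holding still, so I re-gripped the bin once and pressed the tray down with up to about 11 N at the wrist to seat it.
- **Measuring the tray:** its back edge, in the one wrist picture where I marked it, disagreed with the given shape by about 16 pixels. I put this down to the handle post there and relied on the other points, which agreed to within about 3 pixels.

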